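Open the pressure pot: undo the last swing bolt and raise the lid

ROBOT

A 6-joint arm with a two-finger parallel gripper is mounted at the origin on a cart in front of the work surface, level with it; the furniture and walls round the work are solid. World frame = base frame: x ahead of the robot, y to its left, z up, the work surface at z = 0. Lengths are in m, angles in rad, forces in N, time in s.
With the tool pointing down it reaches from about 0.225 to 0.875 m from the base axis. Payload 3.4 kg.
Tool frame: the origin (TCP) lies at the very end of the fingers, on their centre line; the grasp point (between the pads) lies 19 mm behind it (manip.hold_point_z is the distance from the TCP to the grasp point, in m); z points along the fingers, x is the direction in which the jaws open and shut, and the axes are right-handed (so a half turn about z gives the same grasp; the last joint's range is limited). The gripper opens to 85 mm and grips with 20 to 120 N. Pads are 22 mm wide; open, the fingers measure 114 mm over their backs; the gripper's body (76 mm by 85 mm) begins 54 mm behind the grasp point. The pads swing forward as they close: fully open they stand 13 mm farther back than shut.
Start: joints at [1.153, 0.276, 1.505, -0, 1.361, -0.121], TCP at [0.168, 0.55, 0.231] pointing down, gripper open.
Joint ranges: [-2.89, 2.89], [-0.75, 2.08], [0.22, 2.7], [-1.18, 4.32], [0.11, 2.71], [-2.7, 2.7]. Speed limits (rad/s): [2.57, 2.57, 3.14, 3.14, 3.14, 3.14].

INTERFACE

Orientations are given as a unit quaternion [w, x, y, z].
In Python, from rig import telemetry, cams, manip, finder gives the robot as it stands. The module is installed in compiled form; this text tells all that it offers.
- The arm moves only by the tool carry_out, never from a script. Its argument "rows" is a list that holds one entry, the list of rows, each a list of 5 numbers: the gripper's target within -1 to 1 (fully open at 1, half-way at 0, shut at -1), then the shift along the world's x, y, z in cm, then the turn about the world's z in rad. A call has 1 to 12 rows; each row shifts and turns the commanded pose from where the row before left it; what a row does not reach is not made up. A row lasts 1/10 s, in which the tool goes at most 50 mm and 8.59 degrees, less where a joint would pass 70% of its speed; a pose out of reach is approached as far as the arm can. A call with a gripper value outside its range is refused whole. The fingers move at their own pace and stop on an object; "force" is the grip in N (left out, the last holds). Time passes only in rows, so rows that do not move let the fingers close. It gives the time, the measured TCP pose, the force and the opening at its end, in the units of the state.
- telemetry.get_state(): the state, without advancing time (a new reading comes with each control period).
- cams.get_image(name): name is "scene" or "side" or "wrist"; returns a dict with "image" (400x640x3 uint8, red, green, blue), "camera_matrix" (3x3 intrinsics, pixels), "eye" and "attitude" of the camera in the world. Camera axes: x right, y down, z forward; pixel columns grow to the right and rows downward; lengths in m; the calibration is good to about 2 mm. A picture is of the moment at which its call begins. There is no depth.
- manip.sign_off(): hands the job in, once; it reports no verdict.
Trained networks look in a picture, given as the dict that the camera call returned (one of the last four; its "shot" number tells which), for a name from the list of things; names that differ only in an ending like _2 or _b are one class to them, and where a whole thing is asked for, a point or a joint stands for the part that bears it (a point fixed in the world has none). Each returns a list of dicts, best first, with "confidence" (0 to 1); they miss things now and then, are a little off and sometimes report something else, mostly with a low value. They report only what shows in the picture. A call takes as long as a camera call.
- finder.boxes_of(picture, thing): "xy" ([column, row] in pixels, amid what is visible of it).
The state is a dict: "clock": time; "qpos": joint angles; "qd": joint speeds; "effort": joint torques, N m; "position": TCP position; "ee_rot": TCP orientation; "contact_force": force on the tool from outside, world axes, zero at the start; "moment": the same for the moment, N m; "width": finger opening in m.
Only numpy, scipy, OpenCV 4.12 (cv2) and the standard library are available. Lean on these libraries where they do the work, as an engineer would, in place of code of your own. Each camera call takes 0.05 s, during which the arm holds its last target.

TASK

The pressure pot has been vented and only the front swing bolt still holds its lid. Unscrew that wing nut just far enough to lift clear of the raised rim round its seat (how tight it is differs each time, so feel for it: never drag the nut hard over the rim, nor run it hard against the stop on its bolt), and swing the bolt out of its slot so that it hangs down outside the pot. Then raise the lid by its handle, well past 60 degrees, leave it standing open, and do not disturb the jars and glassware around the pot.

Things in the scene. Friction and masses are not known exactly. Their poses are not given: they have to be found in the camera images.
- pot: Small pressure pot, fixed: steel shell, 120 mm diameter, on a 164 mm base plate. Origin: centre of its underside. +x runs from the front swing bolt over the lid to the lid hinge, z up: 'outward' for the front bolt is pot -x. Two more swing bolts, 112 degrees round, already hang open. Gauge (front left) and hose tail (front right) reach 90 mm from the pot's axis, below 85 mm height.
- wing_nut: Front wing nut. Origin: on the bolt axis, 30 mm above the lug seat (turns and swings with the nut, does not show its rise). x along the wings, z up the bolt. Wings 58 mm across, 10 mm thick, from 10 mm below to 11 mm above the origin (up to 3 mm lower while tight). Collar at the foot: 24 mm diameter, underside on the seat. Counterclockwise from above loosens: rises 8 mm a turn; up to 0.2 N m.
- lug_seat (a point): Centre of the nut's seat on the lid's slotted lug, on the upright bolt's axis. Slot 13 mm wide, open outward; bolt 10 mm. A rim 3 mm high, in four pieces, stands round the outer half of the seat, 0.7 mm off the collar: below its top the nut moves out only about 1 mm and is then held back; above, freely. Over 25 N on a piece damages it. The gasket lifts the lid about 1 mm here as the nut loosens.
- eyebolt (a joint): Swing of the front bolt about its pin, rad: 0 upright in the slot, grows outward (away from the lid), 2.3 hanging at its end. Bolt and nut weigh 0.14 kg and swing easily: past about 0.5 rad it falls open and stays down. The nut is captive: about 0.6 rad of turn (under 1 mm) after clearing the rim it meets a stop ring on the bolt; do not turn it on against that (40 N at most).
- lid (a joint): Opening of the lid, rad: 0 shut, grows as it rises, at most 1.8. Stiff hinge: it stays wherever it is left; raising it takes about 12 N at the handle. Lid: light metal, 144 mm diameter, about 0.45 kg; shut, its plate is 134 to 144 mm above the bench and its low dome reaches 153 mm.
- handle (a point): Middle of the lid's handle: a level steel bar 10 mm thick and 72 mm long, along the pot's y, on posts at its ends; its centre is 29 mm above the dome, 182 mm above the bench when shut, over the lid's middle and 90 mm in front of the hinge axis. Moves with the lid.
- bolt_pin (a point): Centre of the pin (axis along the pot's y) on which the front bolt swings: 92 mm from the pot's axis, 56 mm below the nut's seat, right under it. The nut starts tightened by an unknown amount: it needs about 0.3 to 0.6 of a turn (2.0 to 3.7 rad) to clear the rim.
- lid_hinge (a point): Centre of the lid's hinge pin (axis along the pot's y), at the rear: 90 mm from the pot's axis, 137 mm above the bench. The handle travels on an arc about it, up and to the rear (pot +x).
- resin_jar: Wide jar with a lid, 94 mm in diameter, 102 mm tall, about 0.19 m to the left of the pot's centre. Origin: centre of its underside. To be left where it stands.
- beaker_solvent: Glass beaker, 74 mm wide, 90 mm tall, about 0.19 m to the right of the pot's centre. Origin: centre of its underside. To be left where it stands.
- ink_black: Round squat pot with a screw lid, 56 mm in diameter, 63 mm tall, in front of the pot to the left. Origin: centre of its underside. To be left where it stands.
- vial_stray: Small capped glass vial, 26 mm in diameter, 56 mm tall, in front of the pot to the right. Origin: centre of its underside. To be left where it stands.

How it is judged:
By the outcome, as a careful person would: the job done as asked, in the order asked, and still so for the second after the job is handed in, with the robot touching nothing.
It also fails if it takes over 72 s, if anything falls off the work surface, if the arm or the gripper's body presses on something with over 40 N, if the wrist force passes 120 N, or if a joint passes its speed limit or range.

## Working session

There is one attempt and no reset: what is moved stays moved. The work goes in short steps, Python scripts to look and compute and a tool call to move; the robot and the scene stay as the last step left them, time stands still between calls to the robot, and variables do not carry over. Pictures are saved under pics/ and viewed, and the job is handed in when it is done.

Besides the shell and the picture viewer there is one more tool, called after ">>>" as name([rows], argument=value, ...), one row to a line, values as JSON. carry_out: Moves the arm, as the interface text tells. Its arguments: {"type":"object","properties":{"rows":{"type":"array","items":{"type":"array","items":{"type":"array","items":{"type":"number"}}}},"force":{"type":"number"}},"required":["rows"]}

```bash
mkdir -p pics
cat > h.py <<'E'
import numpy as np, cv2
from rig import telemetry, cams, manip, finder
def save(p,n): cv2.imwrite('pics/'+n,cv2.cvtColor(p['image'],cv2.COLOR_RGB2BGR))
E
python3 - <<'E'
from h import *
s=telemetry.get_state()
for k,v in s.items(): print(k,np.round(v,4))
print(manip.hold_point_z)
for c in ['scene','side','wrist']:
    p=cams.get_image(c); save(p,c+'0.png'); print(c,{k:(np.round(v,4).tolist() if k!='image' else 0) for k,v in p.items()})
    for t in ['pot','wing_nut','lug_seat','handle','bolt_pin','lid_hinge','resin_jar','beaker_solvent','ink_black','vial_stray']:
        print(t,[(np.round(d['xy'],1).tolist(),round(d['confidence'],2)) for d in finder.boxes_of(p,t)[:3]])
E
```

```text
clock 0.0
qpos [ 1.153   0.2766  1.5062  0.      1.3607 -0.121 ]
qd [-0.0013  0.0018 -0.0004  0.0009 -0.0008  0.0004]
effort [-1.40000e-03 -4.16776e+01 -2.45805e+01 -4.00000e-04  1.11000e-02
  0.00000e+00]
position [0.1679 0.5494 0.2304]
ee_rot [ 4.000e-04  8.039e-01  5.948e-01 -8.000e-04]
contact_force [ 0.3805 -0.2141  0.301 ]
moment [ 0.0404 -0.0176 -0.056 ]
width 0.0855
0.0187
scene {'image': 0, 'camera_matrix': [[368.5848, 0.0, 315.3734], [0.0, 368.5848, 197.4958], [0.0, 0.0, 1.0]], 'eye': [0.3356, 0.569, 0.8542], 'attitude': [0.0745, -0.2379, 0.9141, -0.3198], 'shot': 1}
pot [([297.8, 215.1], 0.55)]
wing_nut [([330.1, 211.0], 0.63)]
lug_seat [([295.9, 200.2], 0.9)]
handle [([297.0, 203.2], 0.56)]
bolt_pin [([297.3, 213.4], 0.7)]
lid_hinge [([297.3, 214.4], 0.73)]
resin_jar [([265.7, 281.5], 0.59)]
beaker_solvent [([341.2, 172.5], 0.58)]
ink_black [([321.8, 289.2], 0.92)]
vial_stray []
side {'image': 0, 'camera_matrix': [[414.9726, 0.0, 319.5939], [0.0, 414.9726, 195.8454], [0.0, 0.0, 1.0]], 'eye': [0.3506, -0.612, 0.6969], 'attitude': [-0.4441, 0.8753, -0.1758, 0.0756], 'shot': 2}
pot [([324.8, 215.0], 0.68)]
wing_nut [([286.0, 199.6], 0.52)]
lug_seat [([325.4, 197.6], 0.8), ([323.2, 215.3], 0.39)]
handle [([324.6, 194.1], 0.67)]
bolt_pin [([324.1, 215.7], 0.57), ([284.1, 199.8], 0.54)]
lid_hinge [([325.5, 212.8], 0.81)]
resin_jar [([285.4, 170.6], 0.92), ([302.1, 282.1], 0.63), ([323.9, 217.3], 0.56)]
beaker_solvent [([351.2, 282.0], 0.83)]
ink_black [([251.7, 212.2], 0.75)]
vial_stray [([304.0, 283.7], 0.51)]
wrist {'image': 0, 'camera_matrix': [[276.7249, 0.0, 324.9089], [0.0, 276.7249, 204.7846], [0.0, 0.0, 1.0]], 'eye': [0.0985, 0.57, 0.3736], 'attitude': [0.1157, 0.7958, 0.5882, 0.0858], 'shot': 3}
pot []
wing_nut []
lug_seat []
handle []
bolt_pin []
lid_hinge []
resin_jar []
beaker_solvent []
ink_black []
vial_stray []
```

Run:
```python
import cv2
for n,(x,y) in {'scene0':(200,110),'side0':(200,110)}.items():
    i=cv2.imread(f'pics/{n}.png')[y:y+220,x:x+220]
    cv2.imwrite(f'pics/{n}z.png',cv2.resize(i,(594,594),interpolation=cv2.INTER_CUBIC))
```

```text
(no output)
```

View pics/scene0.png

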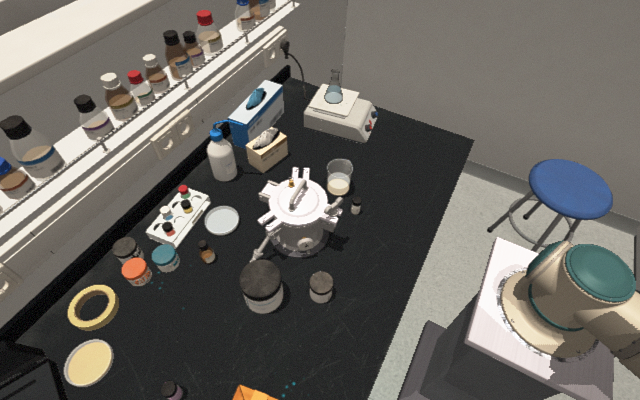

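View pics/scene0z.png

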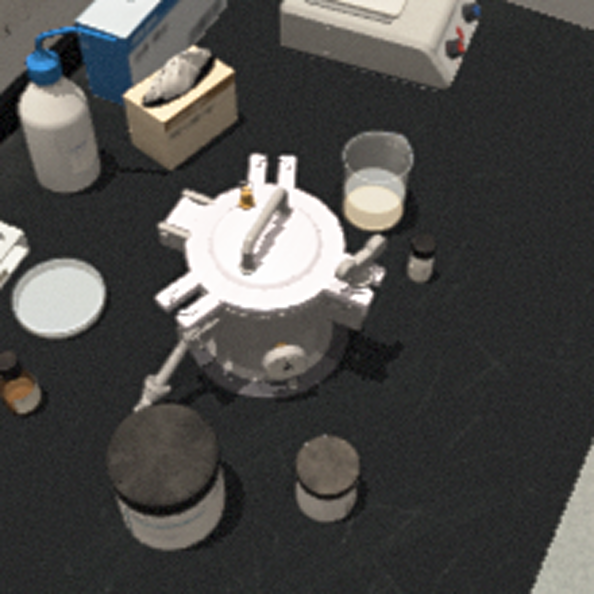

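View pics/side0z.png

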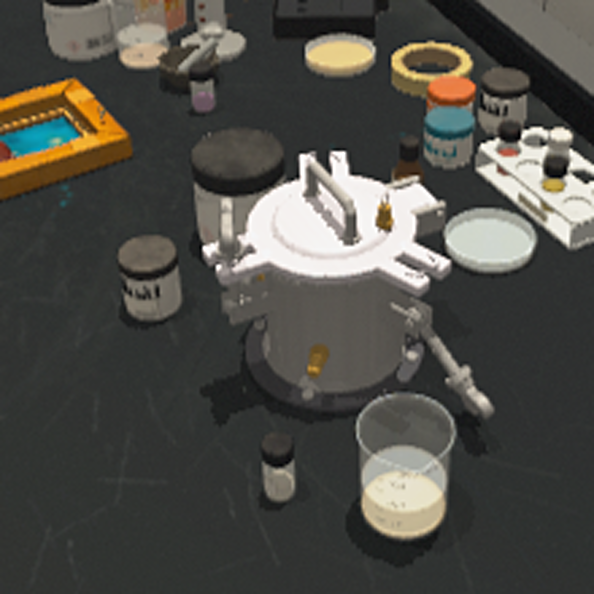

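View pics/side0.png

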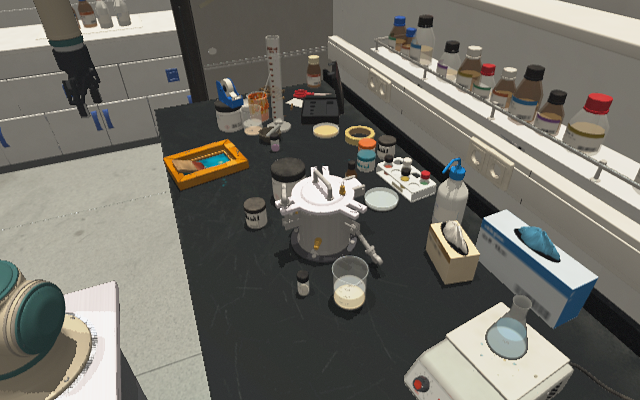

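```bash
cat >> h.py <<'E'
from scipy.spatial.transform import Rotation as R
from scipy.optimize import least_squares
def rot(q): return R.from_quat([q[1],q[2],q[3],q[0]]).as_matrix()
def proj(p,X):
    c=(np.atleast_2d(X)-p['eye'])@rot(p['attitude']); K=np.array(p['camera_matrix'])
    return c[:,:2]/c[:,2:]*[K[0,0],K[1,1]]+K[:2,2]
def ray(p,uv):
    K=np.array(p['camera_matrix']); d=rot(p['attitude'])@np.linalg.solve(K,[uv[0],uv[1],1.]); return np.array(p['eye']),d/np.linalg.norm(d)
def onz(p,uv,z):
    e,d=ray(p,uv); return e+d*(z-e[2])/d[2]
def tri(ps,uvs):
    A=0;b=0
    for p,uv in zip(ps,uvs):
        e,d=ray(p,uv);M=np.eye(3)-np.outer(d,d);A=A+M;b=b+M@e
    X=np.linalg.solve(A,b); return X,[np.round(proj(p,X)[0]-uv,1).tolist() for p,uv in zip(ps,uvs)]
def cam(eye,att,K): return dict(eye=np.array(eye),attitude=att,camera_matrix=np.array(K))
SC=cam([0.3356, 0.569, 0.8542],[0.0745, -0.2379, 0.9141, -0.3198],[[368.5848, 0.0, 315.3734], [0.0, 368.5848, 197.4958], [0.0, 0.0, 1.0]])
SI=cam([0.3506, -0.612, 0.6969],[-0.4441, 0.8753, -0.1758, 0.0756],[[414.9726, 0.0, 319.5939], [0.0, 414.9726, 195.8454], [0.0, 0.0, 1.0]])
z=lambda u,v:np.array([200+u/2.7,110+v/2.7])
E
python3 - <<'E'
from h import *
print('handle',onz(SC,z(264,222),.185),onz(SI,z(328,190),.185),tri([SC,SI],[z(264,222),z(328,190)]))
print('hends',onz(SC,z(249,250),.187),onz(SC,z(279,195),.187),onz(SI,z(308,163),.187),onz(SI,z(349,218),.187))
print('nut',tri([SC,SI],[z(361,258),z(227,230)]))
print('nutwing',onz(SC,z(345,275),.18),onz(SC,z(381,240),.18))
print('lid',onz(SC,z(266,248),.15))
print('beaker',tri([SC,SI],[[341.2,172.5],[351.2,282]]))
print('ink',onz(SC,z(328,463),.063),onz(SI,z(148,258),.063)); print('vial',onz(SC,z(421,245),.056),onz(SI,z(277,445),.056)); print('jar',onz(SC,z(163,450),.102),onz(SI,z(238,155),.102))
print('beak',onz(SC,z(378,150),.09),onz(SI,z(406,425),.09))
E
```

```text
handle [0.62501393 0.10696932 0.185     ] [0.62429453 0.0860574  0.185     ] (array([0.62958081, 0.09988195, 0.17480559]), [[-0.0, -0.0], [-0.1, 0.0]])
hends [0.61965579 0.14085719 0.187     ] [0.628269   0.07533568 0.187     ] [0.62307695 0.12715701 0.187     ] [0.62355276 0.04093297 0.187     ]
nut (array([0.53841027, 0.0889656 , 0.16866944]), [[0.2, 0.1], [0.2, -0.1]])
nutwing [0.53904162 0.11933893 0.18      ] [0.52934156 0.07095061 0.18      ]
lid [0.62338077 0.10770371 0.15      ]
beaker (array([ 0.60733149, -0.10444125,  0.0613187 ]), [[-0.2, -0.2], [-0.3, 0.2]])
ink [0.49429098 0.22550697 0.063     ] [0.49439001 0.21694308 0.063     ]
vial [ 0.52663298 -0.03497468  0.056     ] [ 0.52645598 -0.04273527  0.056     ]
jar [0.61021827 0.29863775 0.102     ] [0.61056064 0.29221356 0.102     ]
beak [ 0.6115233  -0.10200031  0.09      ] [ 0.61146881 -0.09205793  0.09      ]
```

>>> carry_out([
  [[1,2.9,-3.7,1,-0.122],[1,2.9,-3.7,1,-0.122],[1,2.9,-3.7,1,-0.122],[1,2.9,-3.7,1,-0.122],[1,2.9,-3.7,1,-0.122],[1,2.9,-3.7,1,-0.122],[1,2.9,-3.7,1,-0.122],[1,2.9,-3.7,0,-0.122],[1,2.9,-3.7,0,-0.122],[1,2.9,-3.7,0,-0.122],[1,2.9,-3.7,0,-0.122],[1,2.9,-3.7,0,-0.122]],
])

```text
clock: 2.85
position: [0.5171, 0.1042, 0.3015]
ee_rot: [-0.0, 0.995, -0.098, 0.0]
contact_force: [1.0, -0.2, -0.2]
width: 0.0857
```

Run:
```python
from h import *
p=cams.get_image('wrist'); save(p,'w1.png'); print(p['eye'],p['attitude'])
for t in ['wing_nut','handle','lug_seat','lid_hinge']:
        print(t,[(np.round(d['xy'],1).tolist(),round(d['confidence'],2)) for d in finder.boxes_of(p,t)[:3]])
s=telemetry.get_state();print(s['position'],s['ee_rot'],s['qpos'],s['clock'])
```

```text
[0.53064961 0.17404463 0.44386847] [ 0.14280017  0.98488522 -0.09709797 -0.01346128]
wing_nut [([348.4, 202.1], 0.83), ([433.4, 168.3], 0.17)]
handle [([431.4, 168.4], 0.67)]
lug_seat [([433.0, 167.9], 0.97)]
lid_hinge [([429.7, 163.7], 0.58)]
[0.51573241 0.10607934 0.30110076] [-3.16143905e-04  9.95492647e-01 -9.48363443e-02 -5.97889056e-04] [7.00935032e-02 1.70576767e-01 1.47516575e+00 8.22430571e-04
 1.49692578e+00 2.59990570e-01] 3.1
```

View pics/w1.png

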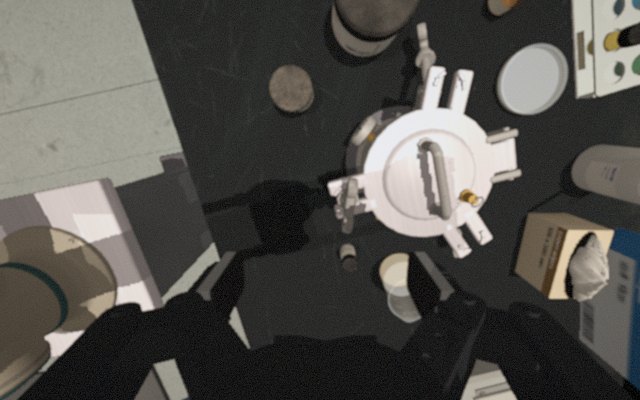

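Run:
```python
import cv2
i=cv2.imread('pics/w1.png')[50:270,310:540]
cv2.imwrite('pics/w1z.png',cv2.resize(i,None,fx=2.6,fy=2.6,interpolation=cv2.INTER_CUBIC))
i=cv2.imread('pics/w1.png')[150:250,310:410]
cv2.imwrite('pics/w1y.png',cv2.resize(i,None,fx=5.5,fy=5.5,interpolation=cv2.INTER_CUBIC))
```

```text
(no output)
```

View pics/w1z.png

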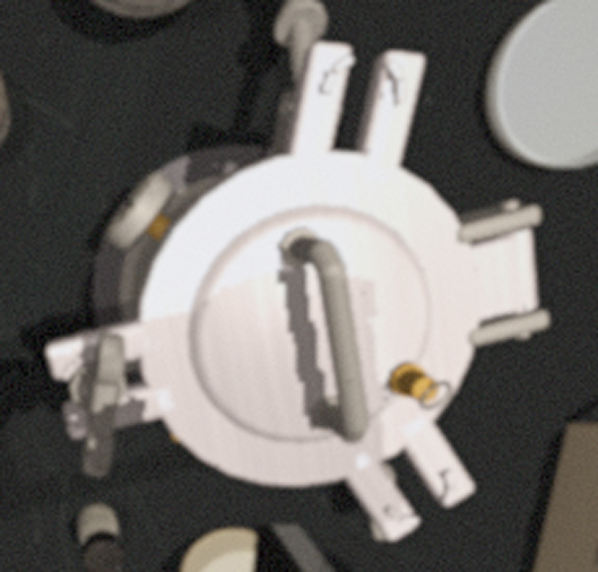

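View pics/w1y.png

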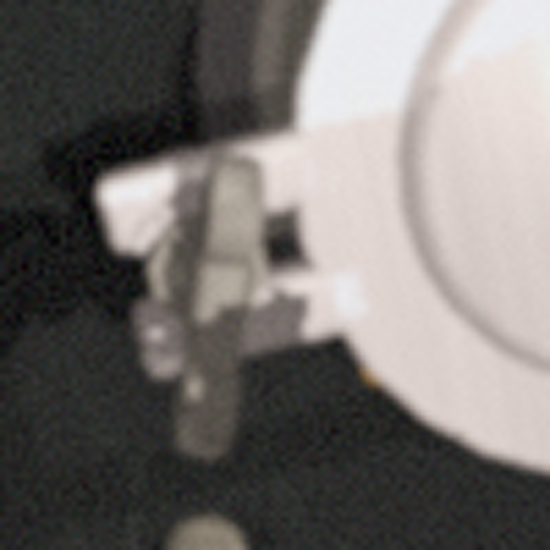

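Run:
```python
from h import *
p=cam([0.53064961,0.17404463,0.44386847],[ 0.14280017,0.98488522,-0.09709797,-0.01346128],[[276.7249,0,324.9089],[0,276.7249,204.7846],[0,0,1]])
w=lambda u,v:np.array([310+u/2.6,50+v/2.6]); y=lambda u,v:np.array([310+u/5.5,150+v/5.5])
print('lid',onz(p,w(310,319),.144)[:2])
a=np.array([142,310]);
for q in [(142,318),(478,318),(310,150),(310,487)]: print(onz(p,w(*q),.144)[:2])
h1,h2=onz(p,w(324,248),.182),onz(p,w(352,428),.182); d=h1-h2; print('handle',(h1+h2)/2,np.linalg.norm(d),np.degrees(np.arctan2(d[1],d[0]))-90)
for zz in (.17,.18,.19):
    a,b=onz(p,y(237,160),zz),onz(p,y(208,455),zz); d=a-b; print('nut',(a+b)/2,np.linalg.norm(d),np.degrees(np.arctan2(d[1],d[0])))
# lug slot
print('lug', onz(p,y(110,220),.144), onz(p,y(150,330),.144))
print('hinge', onz(p,w(538,217),.144), onz(p,w(548,320),.144))
```

```text
lid [0.63265994 0.1004882 ]
[0.56344121 0.11470494]
[0.70199468 0.08711249]
[0.6387075  0.16772846]
[0.62578396 0.02403707]
handle [0.62934562 0.0994206  0.182     ] 0.0702000535350684 3.928436822001842
nut [0.54059387 0.08729686 0.17      ] 0.0580620566200835 74.86191765699508
nut [0.54023077 0.09046436 0.18      ] 0.05594198574737283 74.86191765699503
nut [0.53986766 0.09363185 0.19      ] 0.05382191487466218 74.86191765699498
lug [0.52258652 0.10261239 0.144     ] [0.52625951 0.07808491 0.144     ]
hinge [0.72682479 0.12411971 0.144     ] [0.73088177 0.08049489 0.144     ]
```

>>> carry_out([
  [[0.1,1.2,-0.8,-1,-0.035],[0.1,1.2,-0.7,-2,-0.035],[0,0,0,-3,0],[0,0,0,-2,0],[0,0,0,-1,0],[0,0,0,0,0],[0,0,0,0,0]],
])

```text
clock: 3.8
position: [0.5407, 0.0914, 0.212]
ee_rot: [-0.0, 0.992, -0.129, 0.001]
contact_force: [0.4, 0.3, 0.7]
width: 0.0428
```

Run:
```python
from h import *
p=cams.get_image('wrist'); save(p,'w2.png'); print(repr(p['eye']),repr(p['attitude']))
q=cams.get_image('side'); save(q,'s2.png')
cv2.imwrite('pics/s2z.png',cv2.cvtColor(cv2.resize(q['image'][130:270,230:400],None,fx=4,fy=4,interpolation=cv2.INTER_CUBIC),cv2.COLOR_RGB2BGR))
s=telemetry.get_state();print(s['position'],s['ee_rot'],s['contact_force'],s['width'])
```

```text
array([0.55861746, 0.1602519 , 0.3542977 ]) array([ 0.1423756 ,  0.98126702, -0.12858019, -0.01764552])
[0.54105095 0.09118007 0.21263493] [-1.86964751e-04  9.91587781e-01 -1.29428332e-01  1.39453243e-03] [0.02505867 0.21207301 0.57865899] 0.042447481312846466
```

View pics/w2.png

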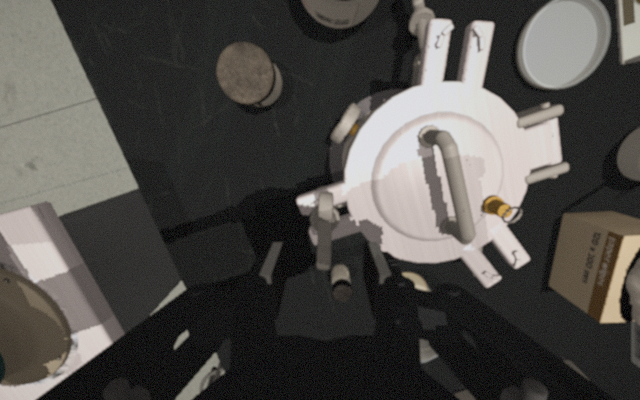

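View pics/s2z.png

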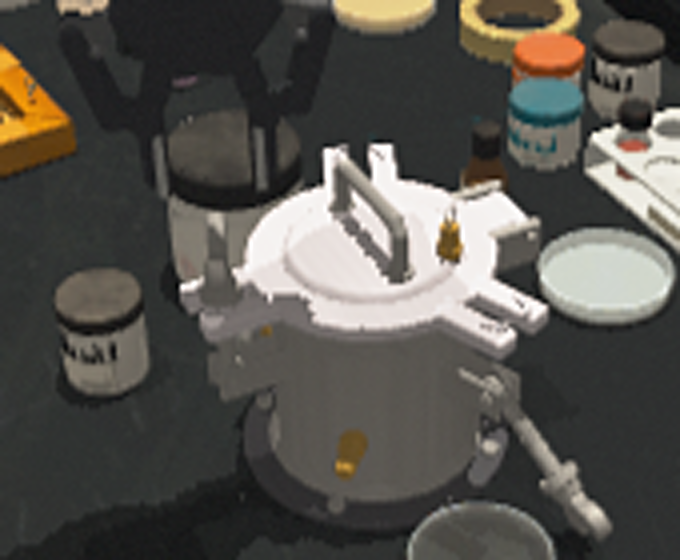

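Run:
```python
from h import *
p=cam([0.55861746, 0.1602519 , 0.3542977 ],[ 0.1423756 ,  0.98126702, -0.12858019, -0.01764552],[[276.7249,0,324.9089],[0,276.7249,204.7846],[0,0,1]])
i=cv2.imread('pics/w2.png')[170:290,260:400]
c=np.array([.540,.0905]);u=np.array([np.cos(np.radians(75)),np.sin(np.radians(75))])
f=5
j=cv2.resize(i,None,fx=f,fy=f,interpolation=cv2.INTER_CUBIC)
n=np.array([-u[1],u[0]])
for zz,col in((.185,(0,0,255)),(.165,(0,255,0))):
    X=[[*(c+a*u*.029+b*n*.005),zz] for a,b in((1,1),(1,-1),(-1,-1),(-1,1))]
    q=((proj(p,X)-[260,170]+.5)*f).astype(int); cv2.polylines(j,[q],True,col,1)
cv2.imwrite('pics/w2z.png',j)
```

```text
(no output)
```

View pics/w2z.png

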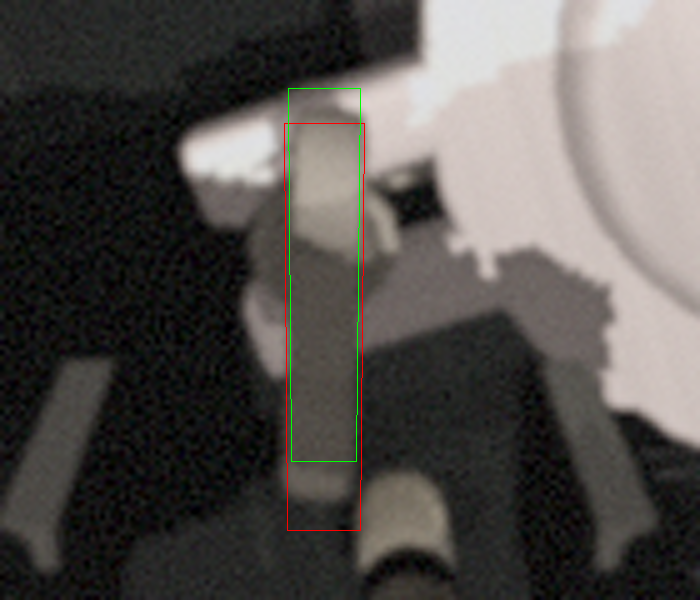

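>>> carry_out([
  [[0,0,0,-2,0],[0,0,0,-2,0],[0,0,0,-1.5,0],[0,0,0,-0.4,0],[-0.6,0,0,0,0],[-0.65,0,0,0,0],[-0.7,0,0,0,0],[-0.8,0,0,0,0],[-0.9,0,0,0,0],[-0.9,0,0,0,0]],
], force=20)

```text
clock: 4.9
position: [0.5404, 0.0911, 0.1534]
ee_rot: [-0.0, 0.992, -0.13, 0.001]
contact_force: [-2.3, 0.4, 5.9]
width: 0.0148
```

Run:
```python
from h import *
s=telemetry.get_state()
for k in s: print(k,np.round(s[k],4))
q=cams.get_image('side')
cv2.imwrite('pics/s3z.png',cv2.cvtColor(cv2.resize(q['image'][130:270,230:400],None,fx=4,fy=4,interpolation=cv2.INTER_CUBIC),cv2.COLOR_RGB2BGR))
```

```text
clock 4.9
qpos [3.9800e-02 2.9050e-01 1.6875e+00 3.0000e-04 1.1624e+00 2.9970e-01]
qd [-0.0004 -0.0009  0.0003  0.0002  0.0002  0.0012]
effort [-6.98000e-01 -3.69887e+01 -2.16981e+01 -3.15000e-01 -9.45900e-01
 -9.00000e-04]
position [0.5404 0.0911 0.1534]
ee_rot [-3.000e-04  9.916e-01 -1.296e-01  6.000e-04]
contact_force [-2.3142  0.438   5.8519]
moment [0.1317 0.4703 0.0007]
width 0.0148
```

View pics/s3z.png

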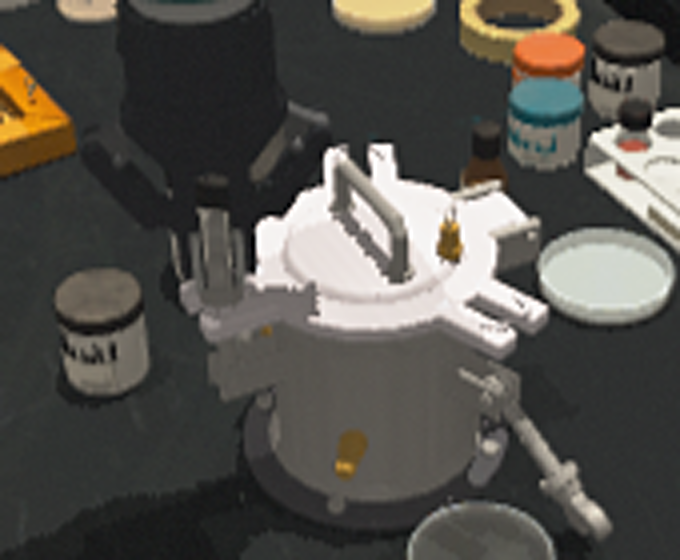

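>>> carry_out([
  [[-0.9,0,0,0,0],[-0.95,0,0,0,0],[-0.95,0,0,0,0],[-0.95,0,0,0,0]],
], force=20)

```text
clock: 5.35
position: [0.5404, 0.0911, 0.1534]
ee_rot: [-0.0, 0.992, -0.13, 0.001]
contact_force: [-3.4, 0.5, 6.3]
width: 0.0146
```

Run:
```python
from h import *
s=telemetry.get_state()
for k in ['moment','contact_force','width','position','effort']: print(k,np.round(s[k],4))
q=cams.get_image('wrist')
cv2.imwrite('pics/w3z.png',cv2.cvtColor(cv2.resize(q['image'][150:300,250:420],None,fx=4,fy=4,interpolation=cv2.INTER_CUBIC),cv2.COLOR_RGB2BGR))
```

```text
moment [0.1753 0.4338 0.0404]
contact_force [-3.4323  0.4569  6.313 ]
width 0.0146
position [0.5404 0.0911 0.1534]
effort [-7.00400e-01 -3.69817e+01 -2.16995e+01 -3.15400e-01 -9.47300e-01
 -9.00000e-04]
```

View pics/w3z.png

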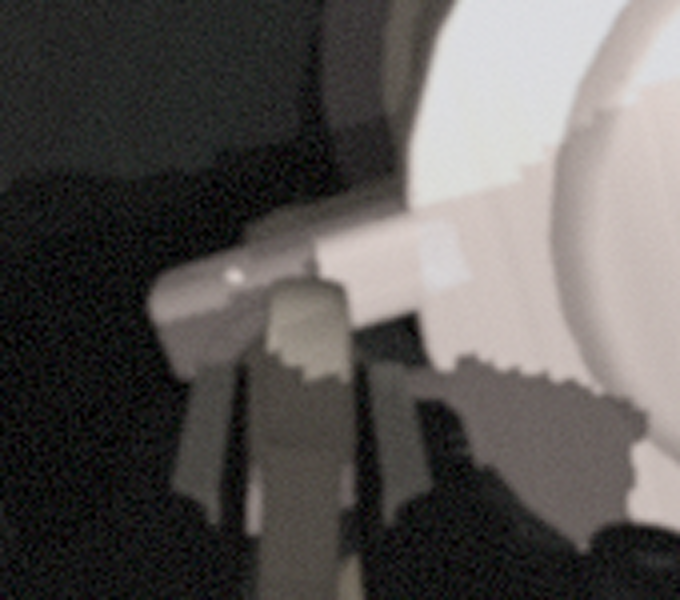

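>>> carry_out([
  [[-0.5,0,0,0,0],[-0.5,0,0,0.4,0],[-0.5,0,0,0.4,0],[-0.8,0,0,0,0],[-0.9,0,0,0,0],[-0.95,0,0,0,0],[-0.95,0,0,0,0],[-0.95,0,0,0,0]],
], force=20)

```text
clock: 6.2
position: [0.5409, 0.0909, 0.1612]
ee_rot: [-0.0, 0.992, -0.13, 0.001]
contact_force: [-0.5, 0.7, 4.2]
width: 0.0092
```

Run:
```python
from h import *
s=telemetry.get_state()
for k in ['moment','contact_force','width','position','effort']: print(k,np.round(s[k],4))
q=cams.get_image('wrist')
cv2.imwrite('pics/w4z.png',cv2.cvtColor(cv2.resize(q['image'][150:300,250:420],None,fx=4,fy=4,interpolation=cv2.INTER_CUBIC),cv2.COLOR_RGB2BGR))
```

```text
moment [-0.0008  0.0408 -0.052 ]
contact_force [-0.5422  0.6952  4.1913]
width 0.0092
position [0.5409 0.0909 0.1612]
effort [-3.64000e-02 -3.71665e+01 -2.08903e+01 -7.18000e-02 -1.75600e-01
 -7.51000e-02]
```

View pics/w4z.png

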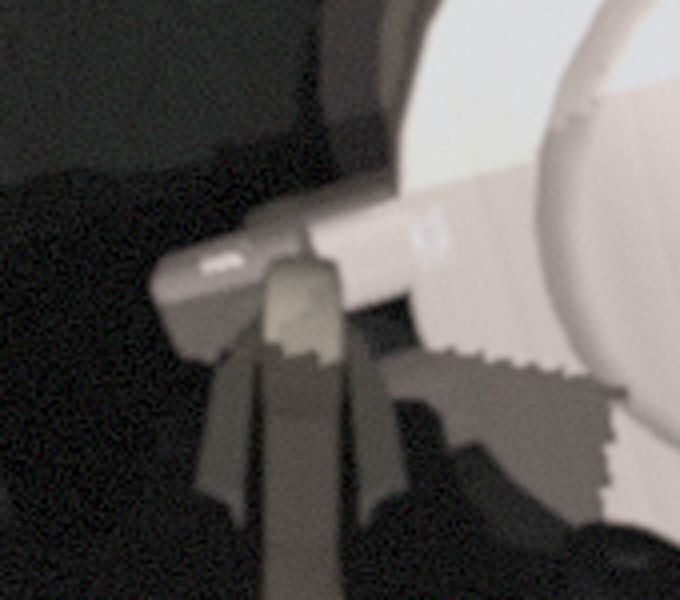

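>>> carry_out([
  [[-0.95,0,0,0,0],[-0.95,0,0,0,0],[-0.95,0,0,0.01,0.1],[-0.95,0,0,0.01,0.1],[-0.95,0,0,0.01,0.1],[-0.95,0,0,0.01,0.1],[-0.95,0,0,0,0]],
], force=40)

```text
clock: 6.95
position: [0.5405, 0.091, 0.1617]
ee_rot: [-0.0, 0.997, 0.071, 0.001]
contact_force: [-1.5, 0.2, 6.1]
width: 0.0091
```

```bash
cat > st.py <<'E'
from h import *
s=telemetry.get_state(); M=rot(s['ee_rot'])
print('F',np.round(s['contact_force'],2),'M',np.round(s['moment'],3),'w',round(s['width'],4),'p',np.round(s['position'],4),'yaw',round(np.arctan2(M[1,0],M[0,0]),4),'q1,6',np.round(s['qpos'][[0,5]],2),'tilt',np.round(M[:2,2],4),'t',s['clock'])
E
python3 st.py
```

```text
F [-1.52  0.17  6.07] M [0.065 0.26  0.036] w 0.0091 p [0.5405 0.091  0.1617] yaw 0.1417 q1,6 [ 0.04 -0.1 ] tilt [0.0014 0.0003] t 6.95
```

>>> carry_out([
  [[-0.95,0,0,0.02,0.14],[-0.95,0,0,0.02,0.14],[-0.95,0,0,0.02,0.14],[-0.95,0,0,0.02,0.14],[-0.95,0,0,0.02,0.14],[-0.95,0,0,0,0]],
])

```text
clock: 7.55
position: [0.5401, 0.0909, 0.1625]
ee_rot: [0.0, 0.913, 0.409, 0.0]
contact_force: [-2.3, 0.0, 7.7]
width: 0.0087
```

```bash
python3 st.py
```

```text
F [-2.25  0.01  7.66] M [0.089 0.284 0.133] w 0.0087 p [0.5401 0.0909 0.1625] yaw 0.8425 q1,6 [ 0.04 -0.8 ] tilt [0.0005 0.    ] t 7.55
```

>>> carry_out([
  [[-0.95,0,0,0.03,0.14],[-0.95,0,0,0.02,0.14],[-0.95,0,0,0.03,0.14],[-0.95,0,0,0.02,0.14],[-0.95,0,0,0.03,0.14],[-0.95,0,0,0,0]],
])

```text
clock: 8.15
position: [0.54, 0.0906, 0.1634]
ee_rot: [0.0, 0.718, 0.696, -0.0]
contact_force: [-1.7, -0.3, 5.0]
width: 0.0087
```

```bash
python3 st.py
```

```text
F [-1.66 -0.3   4.97] M [-0.113  0.263  0.119] w 0.0087 p [0.54   0.0906 0.1634] yaw 1.54 q1,6 [ 0.04 -1.5 ] tilt [-0.0002 -0.0005] t 8.15
```

>>> carry_out([
  [[-0.95,0,0,0.02,0.14],[-0.95,0,0,0.02,0.14],[-0.95,0,0,0,0],[-0.95,-0.1,-0.01,0,0],[-0.95,-0.1,-0.01,0,0],[-0.95,0,0,0,0]],
])

```text
clock: 8.75
position: [0.539, 0.0904, 0.1637]
ee_rot: [0.001, 0.614, 0.789, 0.0]
contact_force: [-0.5, -0.9, 4.5]
width: 0.0091
```

```bash
python3 st.py
```

```text
F [-0.5  -0.89  4.48] M [-0.29  -0.193 -0.035] w 0.0091 p [0.539  0.0904 0.1637] yaw 1.8181 q1,6 [ 0.04 -1.78] tilt [ 0.002  -0.0003] t 8.75
```

>>> carry_out([
  [[-0.95,-0.1,-0.01,0,0],[-0.95,0,0,0,0]],
])

```text
clock: 8.95
position: [0.5384, 0.0904, 0.1637]
ee_rot: [0.001, 0.614, 0.789, 0.001]
contact_force: [3.0, -2.5, 3.7]
width: 0.0092
```

```bash
python3 st.py
```

```text
F [ 3.01 -2.55  3.66] M [-0.289 -0.695  0.023] w 0.0092 p [0.5384 0.0904 0.1637] yaw 1.8193 q1,6 [ 0.04 -1.78] tilt [ 0.0027 -0.0002] t 8.95
```

>>> carry_out([
  [[-0.95,0.2,0.02,0,0],[-0.95,0.1,0.01,0,0],[-0.95,0,0,0.02,0.14],[-0.95,0,0,0.02,0.14],[-0.95,0,0,0,0],[-0.95,-0.2,-0.02,0,0],[-0.95,-0.1,-0.01,0,0],[-0.95,0,0,0,0]],
])

```text
clock: 9.75
position: [0.5383, 0.0903, 0.1641]
ee_rot: [0.001, 0.498, 0.867, 0.0]
contact_force: [5.0, -3.4, 3.1]
width: 0.0084
```

```bash
python3 st.py
```

```text
F [ 4.96 -3.43  3.14] M [-0.43  -0.95   0.049] w 0.0084 p [0.5383 0.0903 0.1641] yaw 2.0999 q1,6 [ 0.04 -2.06] tilt [ 0.0025 -0.0004] t 9.75
```

>>> carry_out([
  [[-0.95,0.2,0.02,0,0],[-0.95,0.1,0.01,0,0],[-0.95,0,0,0.02,0.14],[-0.95,0,0,0.02,0.14],[-0.95,0,0,0,0],[-0.95,-0.2,-0.02,0,0],[-0.95,-0.1,-0.01,0,0],[-0.95,0,0,0,0]],
])

```text
clock: 10.55
position: [0.5384, 0.0902, 0.1645]
ee_rot: [0.001, 0.372, 0.928, 0.0]
contact_force: [4.4, -2.3, 3.3]
width: 0.0092
```

```bash
python3 st.py
```

```text
F [ 4.38 -2.32  3.3 ] M [-0.536 -0.999  0.02 ] w 0.0092 p [0.5384 0.0902 0.1645] yaw 2.38 q1,6 [ 0.04 -2.34] tilt [ 0.0023 -0.0005] t 10.55
```

>>> carry_out([
  [[-0.95,0.2,0.02,0,0],[-0.95,0.1,0.01,0,0],[-0.95,0,0,0.02,0.12],[-0.95,0,0,0.02,0.12],[-0.95,0,0,0,0],[-0.95,-0.2,-0.02,0,0],[-0.95,-0.1,-0.01,0,0],[-0.95,0,0,0,0]],
])

```text
clock: 11.35
position: [0.5384, 0.0902, 0.1648]
ee_rot: [0.001, 0.258, 0.966, -0.0]
contact_force: [4.8, -3.8, 3.2]
width: 0.0088
```

```bash
python3 st.py
```

```text
F [ 4.77 -3.84  3.16] M [-0.61  -1.047  0.022] w 0.0088 p [0.5384 0.0902 0.1648] yaw 2.62 q1,6 [ 0.04 -2.58] tilt [ 0.0023 -0.0007] t 11.35
```

>>> carry_out([
  [[-0.95,0.2,0.02,0,0],[-0.95,0.1,0.01,0,0],[-0.5,0,0,0,0],[-0.4,0,0,0,0],[-0.4,0,0,2,0],[-0.4,0,0,2,-0.1416],[-0.4,0,0,0,-0.15],[-0.4,0,0,0,-0.15],[-0.4,0,0,0,-0.15],[-0.4,0,0,0,-0.15],[-0.4,0,0,0,-0.15],[-0.4,0,0,0,-0.15]],
])

```text
clock: 12.55
position: [0.5384, 0.0917, 0.2034]
ee_rot: [-0.002, 0.707, 0.708, -0.001]
contact_force: [0.5, 0.1, 0.5]
width: 0.0258
```

>>> carry_out([
  [[-0.4,0,0,0,-0.15],[-0.4,0,0,0,-0.15],[-0.4,0,0,0,-0.15],[-0.4,0,0,0,-0.15],[-0.4,0,0,0,-0.15],[-0.4,0,0,0,-0.15],[-0.4,0,0,0,-0.15],[-0.4,0,0,0,-0.15],[-0.4,0,0,0,-0.15],[-0.4,0,0,0,-0.15],[-0.4,0,0,0,-0.15],[-0.4,0,0,0,-0.15]],
])

```text
clock: 13.75
position: [0.5384, 0.0917, 0.2034]
ee_rot: [-0.0, 0.994, -0.114, -0.002]
contact_force: [0.4, -0.9, -0.0]
width: 0.0256
```

>>> carry_out([
  [[-0.4,0,0,0,-0.15],[-0.4,0,0,0,-0.15],[-0.4,0,0,0,0]],
])

```text
clock: 14.05
position: [0.5387, 0.0916, 0.2035]
ee_rot: [0.0, 0.966, -0.258, -0.002]
contact_force: [-0.5, -0.1, 0.5]
width: 0.0258
```

Run:
```python
exec(open('st.py').read())
q=cams.get_image('wrist')
cv2.imwrite('pics/w5z.png',cv2.cvtColor(cv2.resize(q['image'][150:300,250:420],None,fx=4,fy=4,interpolation=cv2.INTER_CUBIC),cv2.COLOR_RGB2BGR))
```

```text
F [-0.46 -0.05  0.47] M [-0.056 -0.005  0.025] w 0.0258 p [0.5387 0.0916 0.2035] yaw -0.5213 q1,6 [0.04 0.56] tilt [-0.0039  0.001 ] t 14.05
```

View pics/w5z.png

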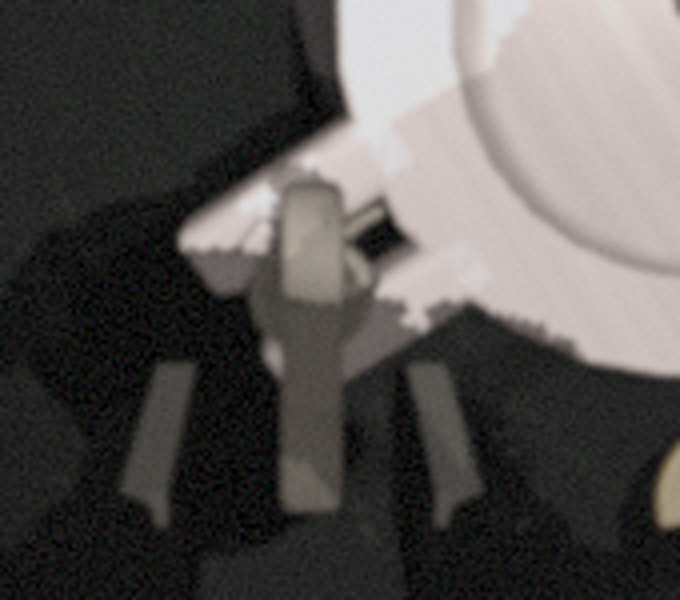

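>>> carry_out([
  [[-0.4,0.15,0,-2,0],[-0.4,0,0,-1.9,0],[-0.8,0,0,0,0],[-0.9,0,0,0,0],[-0.95,0,0,0,0],[-0.95,0,0,0,0],[-0.95,0,0,0,0]],
], force=20)

```text
clock: 14.8
position: [0.54, 0.0909, 0.1639]
ee_rot: [0.001, 0.966, -0.258, -0.002]
contact_force: [-0.5, -0.8, -20.8]
width: 0.0094
```

```bash
python3 st.py
```

```text
F [ -0.5   -0.75 -20.78] M [-0.109 -0.039 -0.069] w 0.0094 p [0.54   0.0909 0.1639] yaw -0.5213 q1,6 [0.04 0.56] tilt [-0.0045 -0.0002] t 14.8
```

>>> carry_out([
  [[-0.95,0,0,-0.12,0],[-0.95,0,0,0,0]],
], force=40)

```text
clock: 15.0
position: [0.5407, 0.0909, 0.1639]
ee_rot: [0.0, 0.966, -0.258, -0.001]
contact_force: [-1.1, -1.2, -17.8]
width: 0.0089
```

```bash
python3 st.py
```

```text
F [ -1.11  -1.16 -17.81] M [-0.135  0.28  -0.002] w 0.0089 p [0.5407 0.0909 0.1639] yaw -0.5214 q1,6 [0.04 0.56] tilt [-0.0023 -0.0001] t 15.0
```

>>> carry_out([
  [[-0.95,0,0,-0.05,0.1],[-0.95,0,0,0,0.1],[-0.95,0,0,0,0]],
])

```text
clock: 15.3
position: [0.5408, 0.0909, 0.1641]
ee_rot: [0.0, 0.987, -0.16, -0.001]
contact_force: [-2.3, 0.1, -12.5]
width: 0.0088
```

```bash
python3 st.py
```

```text
F [ -2.28   0.1  -12.54] M [-0.143  0.487  0.073] w 0.0088 p [0.5408 0.0909 0.1641] yaw -0.3214 q1,6 [0.04 0.36] tilt [-0.0015 -0.0001] t 15.3
```

>>> carry_out([
  [[-0.95,0,0,-0.1,0],[-0.95,-0.2,-0.02,0,0],[-0.95,-0.1,-0.01,0,0],[-0.95,0,0,0,0]],
])

```text
clock: 15.7
position: [0.5399, 0.0908, 0.164]
ee_rot: [-0.0, 0.987, -0.16, 0.002]
contact_force: [-0.9, 0.0, -6.9]
width: 0.0085
```

```bash
python3 st.py
```

```text
F [-0.93  0.01 -6.85] M [-0.038  0.122  0.024] w 0.0085 p [0.5399 0.0908 0.164 ] yaw -0.3222 q1,6 [0.04 0.36] tilt [0.0037 0.0004] t 15.7
```

>>> carry_out([
  [[-0.95,-0.1,-0.01,0,0],[-0.95,-0.1,-0.01,0,0],[-0.95,0,0,0,0]],
])

```text
clock: 16.0
position: [0.5388, 0.0907, 0.164]
ee_rot: [-0.001, 0.987, -0.16, 0.003]
contact_force: [3.1, 1.4, -5.4]
width: 0.0084
```

```bash
python3 st.py
```

```text
F [ 3.07  1.4  -5.36] M [ 0.131 -0.591  0.009] w 0.0084 p [0.5388 0.0907 0.164 ] yaw -0.3219 q1,6 [0.04 0.36] tilt [0.0053 0.0006] t 16.0
```

>>> carry_out([
  [[-0.95,0.3,0.03,0,0],[-0.95,0.2,0.02,0,0],[-0.95,0,0,0.01,0.14],[-0.95,0,0,0.01,0.14],[-0.95,0,0,0,0],[-0.95,-0.2,-0.02,0,0],[-0.95,-0.2,-0.02,0,0],[-0.95,0,0,0,0]],
])

```text
clock: 16.8
position: [0.5391, 0.0907, 0.1642]
ee_rot: [-0.0, 1.0, -0.021, 0.002]
contact_force: [0.8, 0.7, 5.0]
width: 0.0086
```

```bash
python3 st.py
```

```text
F [0.8  0.7  4.99] M [ 0.105 -0.182  0.023] w 0.0086 p [0.5391 0.0907 0.1642] yaw -0.0428 q1,6 [0.04 0.08] tilt [0.0041 0.0004] t 16.8
```

>>> carry_out([
  [[-0.95,-0.1,-0.01,0,0],[-0.95,-0.1,-0.01,0,0],[-0.95,0,0,0,0]],
])

```text
clock: 17.1
position: [0.5383, 0.0906, 0.1642]
ee_rot: [-0.0, 1.0, -0.021, 0.003]
contact_force: [4.4, 1.4, 4.5]
width: 0.0086
```

```bash
python3 st.py
```

```text
F [4.42 1.36 4.52] M [ 0.271 -1.026  0.033] w 0.0086 p [0.5383 0.0906 0.1642] yaw -0.0422 q1,6 [0.04 0.08] tilt [0.0063 0.0007] t 17.1
```

>>> carry_out([
  [[-0.95,0.3,0.03,0,0],[-0.95,0.3,0.03,0,0],[-0.95,0,0,0.03,0.11],[-0.95,0,0,0.03,0.11],[-0.95,0,0,0,0],[-0.95,-0.3,-0.03,0,0],[-0.95,-0.3,-0.03,0,0],[-0.95,0,0,0,0]],
])

```text
clock: 17.9
position: [0.5372, 0.0904, 0.1645]
ee_rot: [-0.0, 0.996, 0.089, 0.002]
contact_force: [4.3, 2.7, 6.0]
width: 0.0092
```

```bash
python3 st.py
```

```text
F [4.3  2.73 5.99] M [ 0.253 -0.961  0.091] w 0.0092 p [0.5372 0.0904 0.1645] yaw 0.1781 q1,6 [ 0.04 -0.14] tilt [0.004  0.0004] t 17.9
```

>>> carry_out([
  [[-0.95,0.3,0.03,0,0],[-0.95,0.3,0.03,0,0],[-0.95,0,0,0.03,0.09],[-0.95,0,0,0.02,0.09],[-0.95,0,0,0,0],[-0.95,-0.3,-0.03,0,0],[-0.95,-0.3,-0.03,0,0],[-0.95,0,0,0,0]],
])

```text
clock: 18.7
position: [0.5371, 0.0904, 0.1647]
ee_rot: [0.0, 0.984, 0.178, 0.002]
contact_force: [4.0, 2.7, 4.2]
width: 0.0087
```

```bash
python3 st.py
```

```text
F [3.96 2.73 4.23] M [ 0.27  -1.057  0.113] w 0.0087 p [0.5371 0.0904 0.1647] yaw 0.3582 q1,6 [ 0.04 -0.32] tilt [0.0035 0.0004] t 18.7
```

>>> carry_out([
  [[-0.95,-0.1,-0.01,0,0],[-0.95,-0.1,-0.01,0,0],[-0.95,0,0,0,0]],
])

```text
clock: 19.0
position: [0.5365, 0.0904, 0.1647]
ee_rot: [0.0, 0.984, 0.178, 0.003]
contact_force: [6.8, 2.0, 2.4]
width: 0.0089
```

```bash
python3 st.py
```

```text
F [6.81 1.99 2.43] M [ 0.356 -1.606  0.031] w 0.0089 p [0.5365 0.0904 0.1647] yaw 0.3581 q1,6 [ 0.04 -0.32] tilt [0.0061 0.0007] t 19.0
```

>>> carry_out([
  [[-0.95,0.4,0.04,0,0],[-0.95,0.4,0.04,0,0],[-0.5,0,0,0,0],[-0.5,0,0,0,0],[-0.5,0,0,0,0],[-0.5,-0.2,-0.02,0,0],[-0.5,-0.2,-0.02,0,0],[-0.5,-0.2,-0.02,0,0],[-0.5,-0.1,-0.01,0,0],[-0.5,0,0,0,0]],
])

```text
clock: 20.0
position: [0.5345, 0.0902, 0.1643]
ee_rot: [0.0, 0.984, 0.178, 0.0]
contact_force: [-0.1, -0.1, 0.3]
width: 0.0216
```

```bash
python3 st.py
```

```text
F [-0.08 -0.1   0.31] M [-0.019 -0.005  0.014] w 0.0216 p [0.5345 0.0902 0.1643] yaw 0.3584 q1,6 [ 0.04 -0.32] tilt [ 0.0001 -0.    ] t 20.0
```

>>> carry_out([
  [[-0.5,-0.2,-0.02,0,0],[-0.5,-0.2,-0.02,0,0],[-0.5,0,0,0,0]],
])

```text
clock: 20.3
position: [0.5316, 0.0899, 0.1647]
ee_rot: [0.0, 0.984, 0.178, 0.001]
contact_force: [2.6, 0.3, 0.2]
width: 0.0209
```

```bash
python3 st.py
```

```text
F [2.56 0.25 0.16] M [ 0.071 -0.417 -0.056] w 0.0209 p [0.5316 0.0899 0.1647] yaw 0.3583 q1,6 [ 0.04 -0.32] tilt [0.0026 0.0003] t 20.3
```

>>> carry_out([
  [[-0.5,-0.1,-0.01,0,0],[-0.5,-0.1,-0.01,0,0],[-0.5,0,0,0,0]],
])

```text
clock: 20.6
position: [0.5298, 0.0897, 0.1648]
ee_rot: [0.0, 0.984, 0.178, 0.001]
contact_force: [4.1, 0.4, 2.8]
width: 0.021
```

Run:
```python
exec(open('st.py').read())
q=cams.get_image('wrist')
cv2.imwrite('pics/w6z.png',cv2.cvtColor(cv2.resize(q['image'][150:300,250:420],None,fx=4,fy=4,interpolation=cv2.INTER_CUBIC),cv2.COLOR_RGB2BGR))
q=cams.get_image('side')
cv2.imwrite('pics/s6z.png',cv2.cvtColor(cv2.resize(q['image'][140:240,240:360],None,fx=6,fy=6,interpolation=cv2.INTER_CUBIC),cv2.COLOR_RGB2BGR))
```

```text
F [4.13 0.43 2.79] M [ 0.088 -0.792  0.05 ] w 0.021 p [0.5298 0.0897 0.1648] yaw 0.3584 q1,6 [ 0.04 -0.32] tilt [0.0029 0.0003] t 20.6
```

View pics/w6z.png

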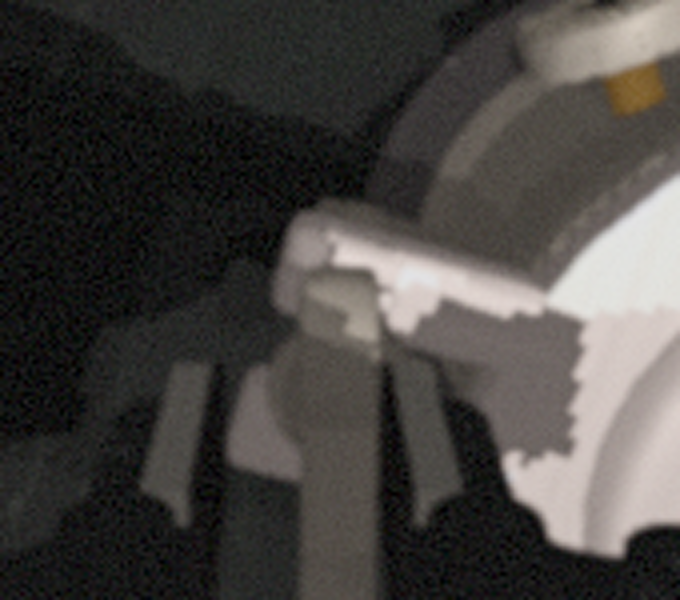

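View pics/s6z.png

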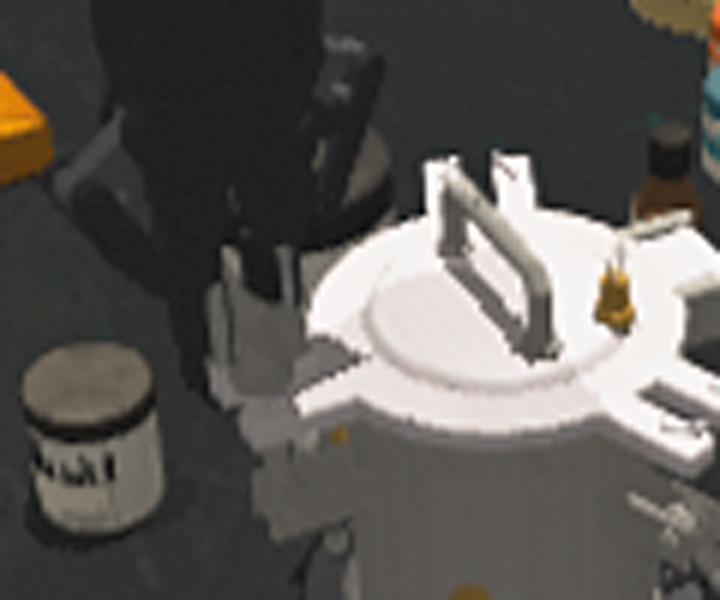

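>>> carry_out([
  [[-0.5,-0.15,-0.01,0,0],[-0.5,-0.15,-0.01,0,0],[-0.5,0,0,0,0]],
])

```text
clock: 21.0
position: [0.5269, 0.0894, 0.1648]
ee_rot: [0.0, 0.984, 0.178, 0.002]
contact_force: [5.9, 0.7, 2.6]
width: 0.0214
```

```bash
python3 st.py
```

```text
F [5.93 0.74 2.62] M [ 0.183 -0.906 -0.024] w 0.0214 p [0.5269 0.0894 0.1648] yaw 0.3583 q1,6 [ 0.04 -0.32] tilt [0.003  0.0002] t 21.0
```

>>> carry_out([
  [[-0.5,-0.2,-0.02,0,0],[-0.5,-0.2,-0.02,0,0],[-0.5,0,0,0,0]],
])

```text
clock: 21.3
position: [0.522, 0.089, 0.1646]
ee_rot: [0.0, 0.984, 0.178, 0.001]
contact_force: [3.8, 1.0, 3.5]
width: 0.0215
```

```bash
python3 st.py
```

```text
F [3.83 0.99 3.51] M [ 0.169 -0.734  0.019] w 0.0215 p [0.522  0.089  0.1646] yaw 0.3584 q1,6 [ 0.04 -0.32] tilt [0.0011 0.0002] t 21.3
```

>>> carry_out([
  [[-0.5,-0.4,-0.03,0,0],[-0.45,-0.4,-0.04,0,0],[-0.4,-0.4,-0.03,0,0],[-0.4,-0.4,-0.04,0,0],[-0.4,0,0,0,0]],
])

```text
clock: 21.8
position: [0.5028, 0.0874, 0.1634]
ee_rot: [-0.0, 0.984, 0.178, -0.003]
contact_force: [-0.9, 0.3, 0.5]
width: 0.0257
```

Run:
```python
exec(open('st.py').read())
q=cams.get_image('side')
cv2.imwrite('pics/s7z.png',cv2.cvtColor(cv2.resize(q['image'][140:240,240:360],None,fx=6,fy=6,interpolation=cv2.INTER_CUBIC),cv2.COLOR_RGB2BGR))
```

```text
F [-0.86  0.35  0.46] M [0.04  0.007 0.001] w 0.0257 p [0.5028 0.0874 0.1634] yaw 0.3586 q1,6 [ 0.04 -0.32] tilt [-0.0054 -0.0004] t 21.8
```

View pics/s7z.png

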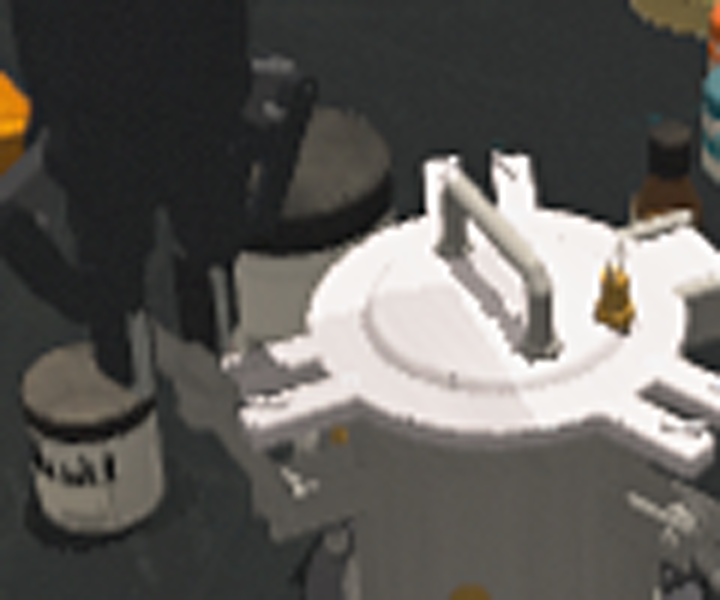

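>>> carry_out([
  [[-0.4,-0.5,-0.04,0,0],[-0.4,-0.5,-0.04,0,0],[-0.4,-0.5,-0.04,0,0],[-0.4,-0.5,-0.04,0.3,0],[-0.4,-0.3,0,1,0],[-0.4,0,0,2,0],[-0.4,0,0,2,0],[-0.4,0,0,2,0],[-0.4,0,0,2,0]],
])

```text
clock: 22.75
position: [0.4826, 0.086, 0.259]
ee_rot: [0.0, 0.984, 0.178, 0.001]
contact_force: [0.1, -0.8, 0.6]
width: 0.0258
```

Run:
```python
exec(open('st.py').read())
q=cams.get_image('side')
cv2.imwrite('pics/s8z.png',cv2.cvtColor(cv2.resize(q['image'][120:270,210:390],None,fx=4,fy=4,interpolation=cv2.INTER_CUBIC),cv2.COLOR_RGB2BGR))
q=cams.get_image('wrist'); save(q,'w8.png')
```

```text
F [ 0.07 -0.82  0.57] M [-0.003 -0.011  0.008] w 0.0258 p [0.4826 0.086  0.259 ] yaw 0.3584 q1,6 [ 0.03 -0.32] tilt [0.0013 0.    ] t 22.75
```

View pics/s8z.png

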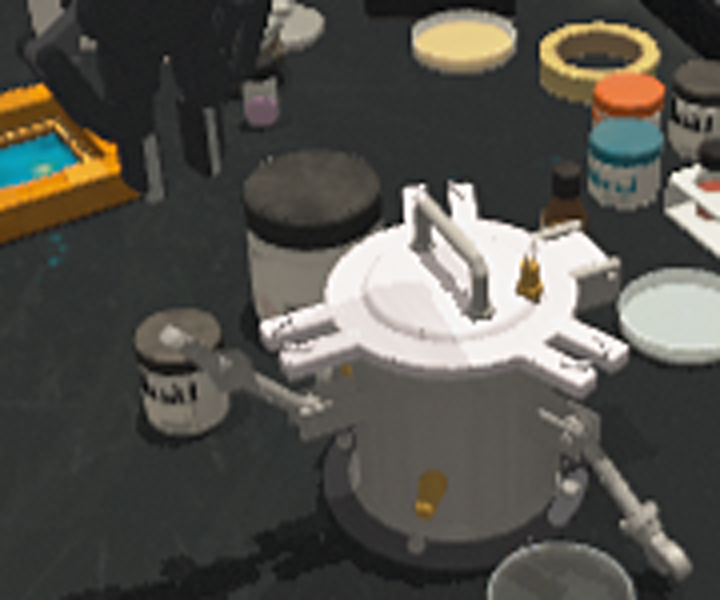

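View pics/w8.png

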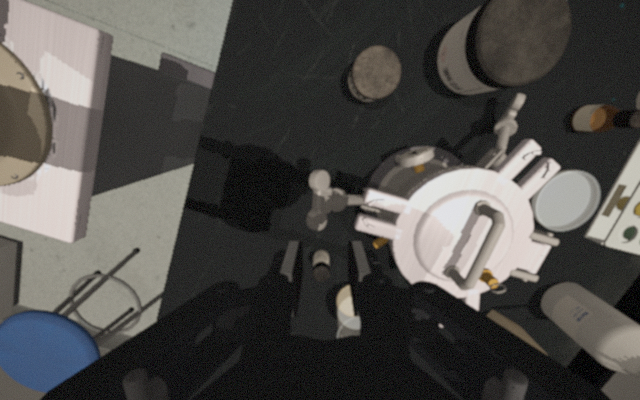

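>>> carry_out([
  [[0,3,0.3,0,-0.14],[0,4,0.4,0,-0.14],[0,4,0.4,0,0],[0,3,0.3,0,0],[0,0.7,0,-1,0],[0,0,0,-1,0],[0,0,0,0,0]],
])

```text
clock: 23.55
position: [0.6268, 0.0998, 0.2344]
ee_rot: [0.0, 0.999, 0.039, -0.003]
contact_force: [-1.3, 0.7, -0.5]
width: 0.0426
```

Run:
```python
exec(open('st.py').read())
q=cams.get_image('wrist'); save(q,'w9.png'); print(repr(q['eye']),repr(q['attitude']))
i=q['image'][120:320,220:440]; i=cv2.cvtColor(cv2.resize(i,None,fx=3.5,fy=3,interpolation=cv2.INTER_CUBIC),cv2.COLOR_RGB2BGR)
a=np.radians(94.5);u=np.array([np.cos(a),np.sin(a)])
X=[[*(np.array([.630,.0997])+k*u),.187] for k in(-.036,0,.036)]
for x in proj(q,X): cv2.circle(i,tuple(int(v) for v in (x-[220,120]+.5)*[3.5,3]),3,(0,0,255),-1)
cv2.imwrite('pics/w9z.png',i)
q=cams.get_image('side'); save(q,'s9.png')
```

```text
F [-1.31  0.66 -0.55] M [0.006 0.055 0.053] w 0.0426 p [0.6268 0.0998 0.2344] yaw 0.0784 q1,6 [ 0.05 -0.03] tilt [-0.0067 -0.0004] t 23.55
array([0.62170647, 0.17096407, 0.37669176]) array([0.14365821, 0.98886608, 0.03872501, 0.00256387])
```

View pics/w9z.png

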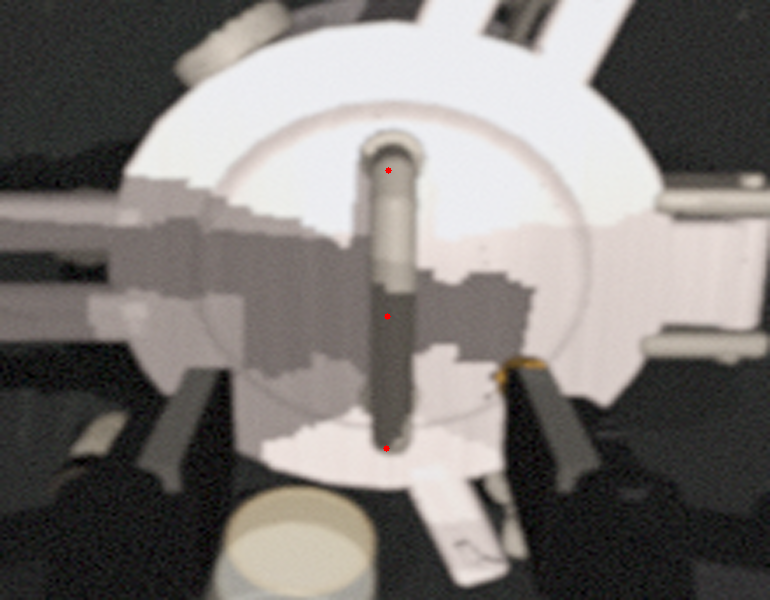

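View pics/s9.png

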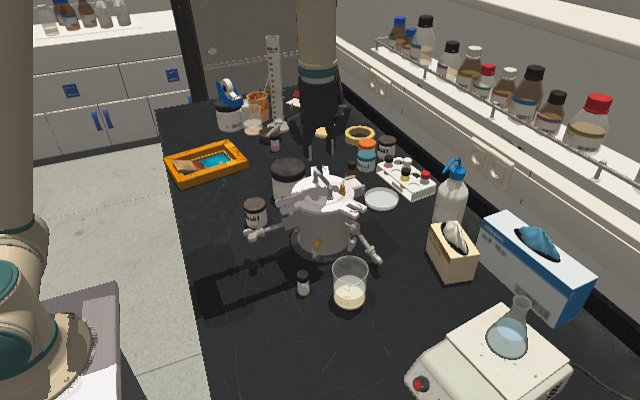

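>>> carry_out([
  [[0,0.1,0,0,0],[0,0,0,-2,0],[0,0,0,-2,0],[0,0,0,-2,0],[0,0,0,-0.9,0],[-0.6,0,0,0,0],[-0.8,0,0,0,0],[-0.95,0,0,0,0],[-0.95,0,0,0,0],[-0.95,0,0,0,0],[-0.95,0,0,0,0]],
], force=30)

```text
clock: 24.75
position: [0.6317, 0.1001, 0.1697]
ee_rot: [-0.0, 0.999, 0.039, 0.002]
contact_force: [1.0, -0.6, 5.8]
width: 0.0087
```

Run:
```python
exec(open('st.py').read())
q=cams.get_image('side')
cv2.imwrite('pics/s10z.png',cv2.cvtColor(cv2.resize(q['image'][120:270,210:390],None,fx=4,fy=4,interpolation=cv2.INTER_CUBIC),cv2.COLOR_RGB2BGR))
```

```text
F [ 0.99 -0.62  5.78] M [ 0.038 -0.052  0.084] w 0.0087 p [0.6317 0.1001 0.1697] yaw 0.0783 q1,6 [ 0.05 -0.03] tilt [0.0032 0.0002] t 24.75
```

View pics/s10z.png

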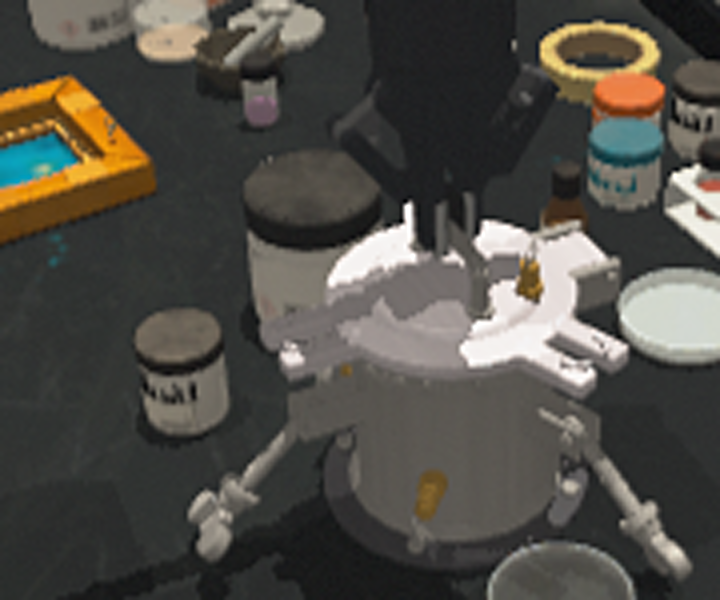

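>>> carry_out([
  [[-0.95,0,0,0,0],[-0.95,0.42,0.03,0.78,0],[-0.95,0.5,0.04,0.71,0],[-0.95,0.55,0.04,0.68,0],[-0.95,0.61,0.05,0.64,0],[-0.95,0,0,0,0]],
], force=45)

```text
clock: 25.4
position: [0.6499, 0.1014, 0.1967]
ee_rot: [0.0, 0.999, 0.039, -0.003]
contact_force: [-6.1, -2.2, -5.6]
width: 0.0081
```

```bash
python3 st.py
```

```text
F [-6.13 -2.22 -5.56] M [-0.06   1.028 -0.042] w 0.0081 p [0.6499 0.1014 0.1967] yaw 0.0785 q1,6 [ 0.05 -0.03] tilt [-0.0053 -0.0005] t 25.4
```

Lid is following with modest forces; continue.

>>> carry_out([
  [[-0.95,0.67,0.05,0.57,0],[-0.95,0.71,0.06,0.52,0],[-0.95,0.75,0.06,0.45,0],[-0.95,0.79,0.06,0.38,0],[-0.95,0,0,0,0]],
])

```text
clock: 25.9
position: [0.6776, 0.1036, 0.2181]
ee_rot: [0.0, 0.999, 0.039, -0.003]
contact_force: [-10.5, -1.7, 3.5]
width: 0.008
```

Run:
```python
exec(open('st.py').read())
q=cams.get_image('side')
cv2.imwrite('pics/s11z.png',cv2.cvtColor(cv2.resize(q['image'][90:270,210:410],None,fx=3.3,fy=3.3,interpolation=cv2.INTER_CUBIC),cv2.COLOR_RGB2BGR))
```

```text
F [-10.51  -1.71   3.52] M [-0.208  1.924 -0.012] w 0.008 p [0.6776 0.1036 0.2181] yaw 0.0786 q1,6 [ 0.05 -0.03] tilt [-0.0068 -0.001 ] t 25.9
```

View pics/s11z.png

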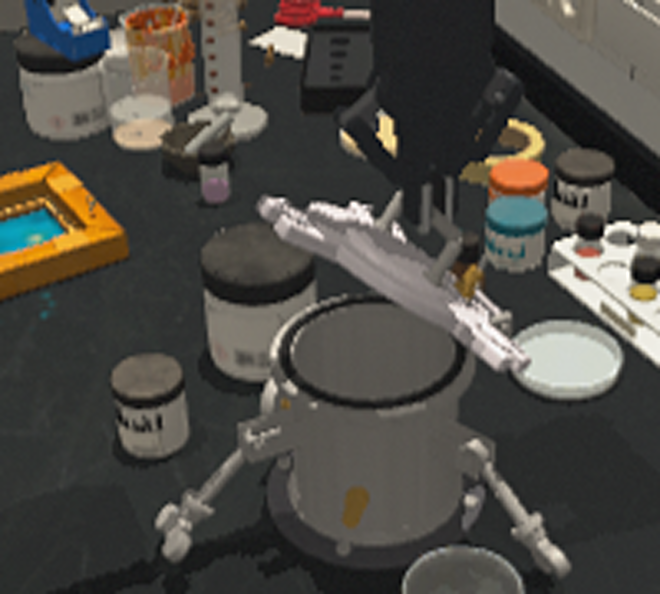

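>>> carry_out([
  [[-0.95,0.82,0.06,0.32,0],[-0.95,0.84,0.07,0.24,0],[-0.95,0.86,0.07,0.16,0],[-0.95,0.88,0.07,0.09,0],[-0.95,0,0,0,0]],
])

```text
clock: 26.45
position: [0.715, 0.1064, 0.2299]
ee_rot: [0.0, 0.999, 0.039, 0.002]
contact_force: [-6.4, -1.2, 10.5]
width: 0.008
```

```bash
python3 st.py
```

```text
F [-6.35 -1.21 10.47] M [-0.154  1.336 -0.012] w 0.008 p [0.715  0.1064 0.2299] yaw 0.0784 q1,6 [ 0.05 -0.03] tilt [ 0.004  -0.0003] t 26.45
```

Run:
```python
from h import *
q=cams.get_image('side')
cv2.imwrite('pics/s12z.png',cv2.cvtColor(cv2.resize(q['image'][90:240,250:400],None,fx=4,fy=4,interpolation=cv2.INTER_CUBIC),cv2.COLOR_RGB2BGR))
q=cams.get_image('wrist'); save(q,'w12.png')
```

```text
(no output)
```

View pics/s12z.png

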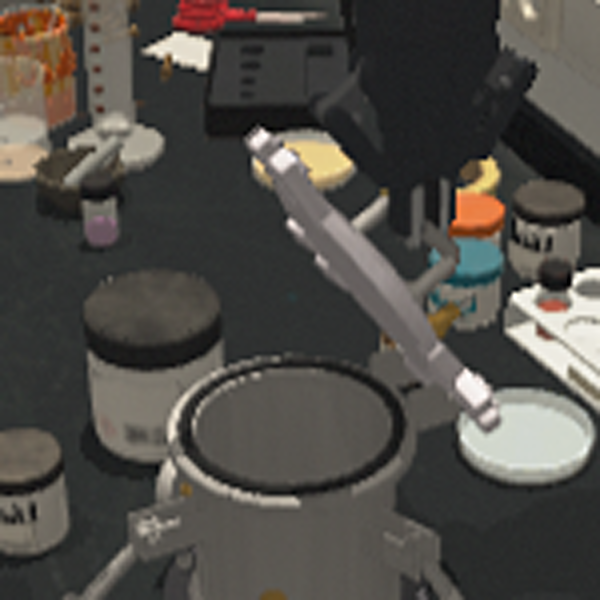

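View pics/w12.png

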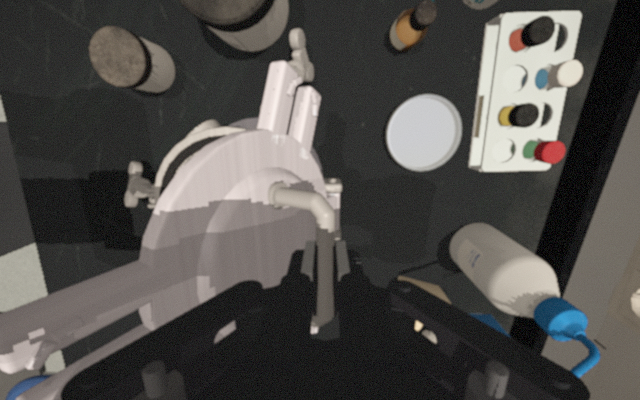

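>>> carry_out([
  [[-0.95,0.88,0.07,0.1,0],[-0.95,0.88,0.07,0.0,0],[-0.95,0,0,0,0]],
])

```text
clock: 26.85
position: [0.7331, 0.1078, 0.2301]
ee_rot: [0.0, 0.999, 0.039, 0.002]
contact_force: [-5.2, -0.9, 7.6]
width: 0.0075
```

```bash
python3 st.py
```

```text
F [-5.21 -0.91  7.63] M [-0.113  1.049  0.033] w 0.0075 p [0.7331 0.1078 0.2301] yaw 0.0784 q1,6 [ 0.05 -0.03] tilt [ 0.0047 -0.0003] t 26.85
```

>>> carry_out([
  [[-0.95,0.88,0.07,-0.1,0],[-0.95,0.87,0.07,-0.15,0],[-0.95,0,0,0,0]],
])

```text
clock: 27.15
position: [0.7401, 0.1083, 0.2296]
ee_rot: [0.001, 0.999, 0.039, -0.009]
contact_force: [-21.7, -1.9, 22.8]
width: 0.0076
```

Run:
```python
exec(open('st.py').read())
q=cams.get_image('side')
cv2.imwrite('pics/s13z.png',cv2.cvtColor(cv2.resize(q['image'][90:240,250:400],None,fx=4,fy=4,interpolation=cv2.INTER_CUBIC),cv2.COLOR_RGB2BGR))
```

```text
F [-21.72  -1.85  22.82] M [-0.701  6.634 -0.32 ] w 0.0076 p [0.7401 0.1083 0.2296] yaw 0.0776 q1,6 [ 0.05 -0.02] tilt [-0.0184 -0.0024] t 27.15
```

View pics/s13z.png

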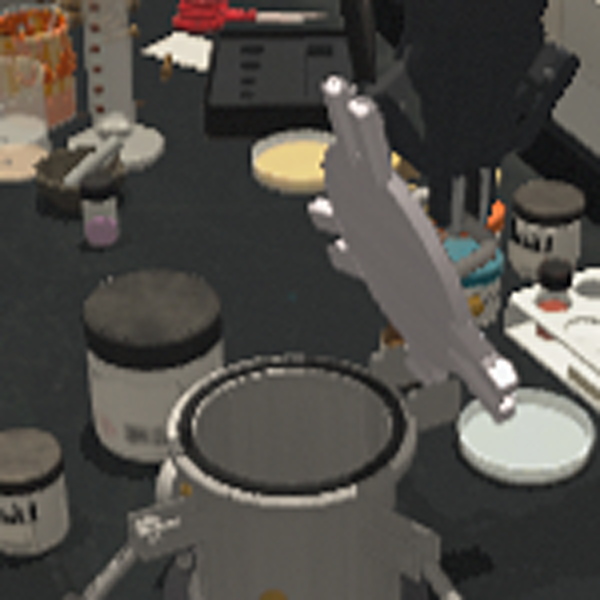

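>>> carry_out([
  [[-0.95,-0.2,0,0.1,0],[-0.95,0,0,0,0],[-0.65,0,0,0,0],[-0.62,0,0,0,0],[-0.62,0,0,0,0]],
])

```text
clock: 27.7
position: [0.7439, 0.1087, 0.2294]
ee_rot: [0.001, 0.999, 0.039, -0.002]
contact_force: [-12.3, -2.0, 12.8]
width: 0.0163
```

```bash
python3 st.py
```

```text
F [-12.29  -2.02  12.77] M [-0.358  3.124 -0.103] w 0.0163 p [0.7439 0.1087 0.2294] yaw 0.0782 q1,6 [ 0.05 -0.02] tilt [-0.0042 -0.0014] t 27.7
```

>>> carry_out([
  [[-0.62,-0.1,0,0.3,0],[-0.62,-0.1,0,0.3,0],[-0.62,0,0,0,0]],
])

```text
clock: 28.0
position: [0.7437, 0.1088, 0.2302]
ee_rot: [0.001, 0.999, 0.039, -0.002]
contact_force: [-6.1, -1.4, -2.0]
width: 0.0163
```

```bash
python3 st.py
```

```text
F [-6.07 -1.41 -1.97] M [-0.343  1.709 -0.148] w 0.0163 p [0.7437 0.1088 0.2302] yaw 0.078 q1,6 [ 0.05 -0.02] tilt [-0.0046 -0.0013] t 28.0
```

Run:
```python
from h import *
q=cams.get_image('side')
cv2.imwrite('pics/s14z.png',cv2.cvtColor(cv2.resize(q['image'][95:205,310:410],None,fx=5.4,fy=5.4,interpolation=cv2.INTER_CUBIC),cv2.COLOR_RGB2BGR))
q=cams.get_image('wrist')
cv2.imwrite('pics/w14z.png',cv2.cvtColor(cv2.resize(q['image'][150:380,180:480],None,fx=2.5,fy=2.5,interpolation=cv2.INTER_CUBIC),cv2.COLOR_RGB2BGR))
```

```text
(no output)
```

View pics/s14z.png

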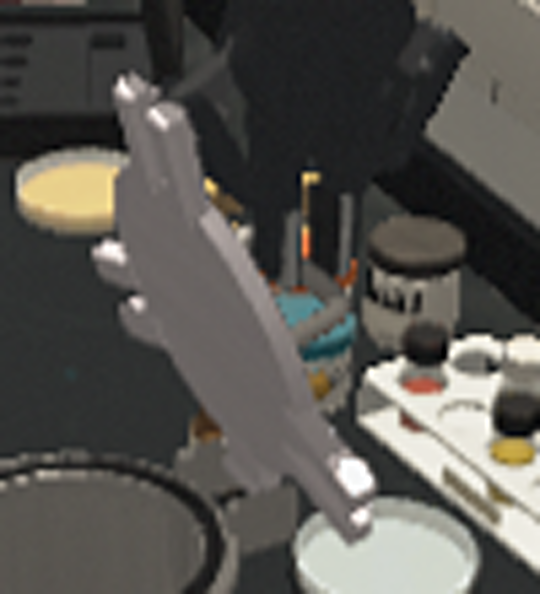

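View pics/w14z.png

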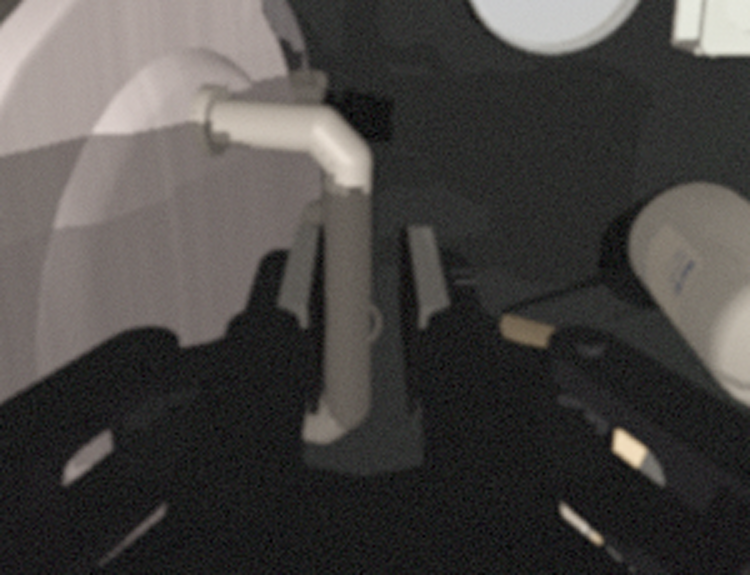

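>>> carry_out([
  [[-0.62,-0.1,0,0.3,0],[-0.62,-0.1,0,0.4,0],[-0.62,0,0,0.4,0],[-0.62,0,0,0,0]],
])

```text
clock: 28.5
position: [0.7466, 0.1098, 0.2436]
ee_rot: [-0.0, 0.999, 0.039, 0.005]
contact_force: [0.8, -0.4, -0.3]
width: 0.016
```

```bash
python3 st.py
```

```text
F [ 0.84 -0.39 -0.26] M [-0.045  0.018 -0.019] w 0.016 p [0.7466 0.1098 0.2436] yaw 0.0785 q1,6 [ 0.05 -0.02] tilt [0.0094 0.0008] t 28.5
```

Free. Rise clear of the lid, slightly rearward, then look.

>>> carry_out([
  [[-0.62,0,0,1,0],[-0.62,0,0,1.5,0],[-0.62,0,0,2,0],[-0.62,0,0,2,0],[-0.62,0,0,3,0],[-0.62,0,0,3,0],[-0.62,0,0,0,0]],
])

```text
clock: 29.2
position: [0.7458, 0.1096, 0.3724]
ee_rot: [-0.0, 0.999, 0.039, 0.007]
contact_force: [-0.2, 0.3, -0.0]
width: 0.0161
```

Run:
```python
exec(open('st.py').read())
q=cams.get_image('side'); save(q,'s15.png')
th=np.radians
h=np.array([.6315,.0998])+.09*np.array([np.cos(.0785),np.sin(.0785)])
i=cv2.cvtColor(cv2.resize(q['image'][70:270,210:410],None,fx=3,fy=3,interpolation=cv2.INTER_CUBIC),cv2.COLOR_RGB2BGR)
for d,c in((70,(0,0,255)),(75,(0,255,0)),(80,(255,0,0))):
    t=np.radians(d);u=-.09*np.cos(t)+.045*np.sin(t);z0=.137+.09*np.sin(t)+.045*np.cos(t)
    for k in(-.036,.036):
        X=[*(h+u*np.array([np.cos(.0785),np.sin(.0785)])+k*np.array([-np.sin(.0785),np.cos(.0785)])),z0]
        x=(proj(q,X)[0]-[210,70]+.5)*3; cv2.circle(i,tuple(int(v) for v in x),3,c,-1)
    # lid front rim point
    r=.16; z1=.137+r*np.sin(t); X=[*(h-r*np.cos(t)*np.array([np.cos(.0785),np.sin(.0785)])),z1]
    x=(proj(q,X)[0]-[210,70]+.5)*3; cv2.circle(i,tuple(int(v) for v in x),3,c,-1)
cv2.imwrite('pics/s15z.png',i)
q=cams.get_image('scene'); save(q,'c15.png')
```

```text
F [-0.2   0.26 -0.01] M [0.025 0.015 0.049] w 0.0161 p [0.7458 0.1096 0.3724] yaw 0.0785 q1,6 [ 0.05 -0.02] tilt [0.0133 0.0008] t 29.2
```

View pics/s15z.png

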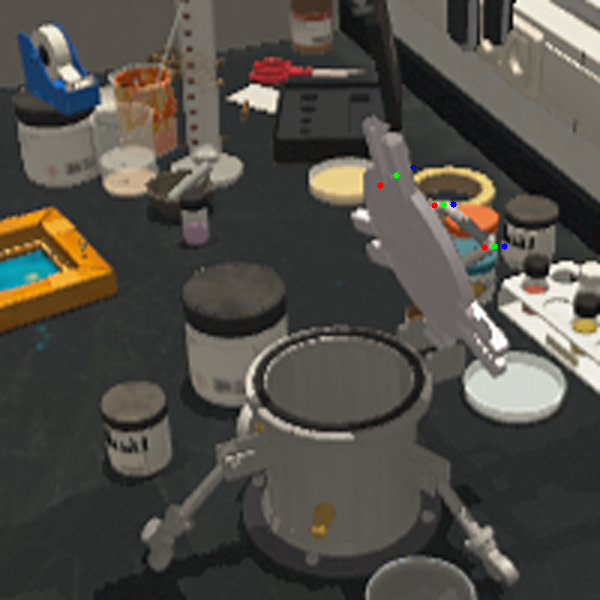

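View pics/c15.png

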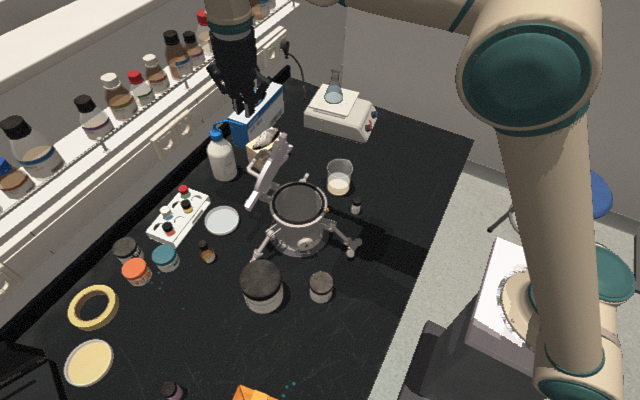

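>>> carry_out([
  [[-1,-4,-0.1,0,0],[-1,-4,-0.2,0,0],[-1,-4,-0.2,0,0],[-1,-3.6,-0.1,0,0],[-1,0,0,-3,0],[-1,0,0,-4,0],[-1,0,0,-3,0],[-1,0,0,0,0]],
], force=40)

```text
clock: 30.1
position: [0.5842, 0.1032, 0.2596]
ee_rot: [0.0, 0.999, 0.039, -0.006]
contact_force: [0.0, -0.2, -0.3]
width: 0.0002
```

>>> carry_out([
  [[-1,2,0.1,0,0],[-1,2,0.1,0,0],[-1,1,0.1,0,0],[-1,1,0.1,0,0],[-1,0,0,0,0]],
])

```text
clock: 30.6
position: [0.6498, 0.1074, 0.2672]
ee_rot: [-0.0, 0.999, 0.039, 0.002]
contact_force: [-0.2, 0.4, 0.9]
width: -0.0
```

Run:
```python
exec(open('st.py').read())
q=cams.get_image('side')
cv2.imwrite('pics/s16z.png',cv2.cvtColor(cv2.resize(q['image'][70:220,250:410],None,fx=4,fy=4,interpolation=cv2.INTER_CUBIC),cv2.COLOR_RGB2BGR))
```

```text
F [-0.22  0.4   0.88] M [-0.011 -0.054  0.018] w -0.0 p [0.6498 0.1074 0.2672] yaw 0.0783 q1,6 [ 0.06 -0.02] tilt [0.0042 0.0002] t 30.6
```

View pics/s16z.png

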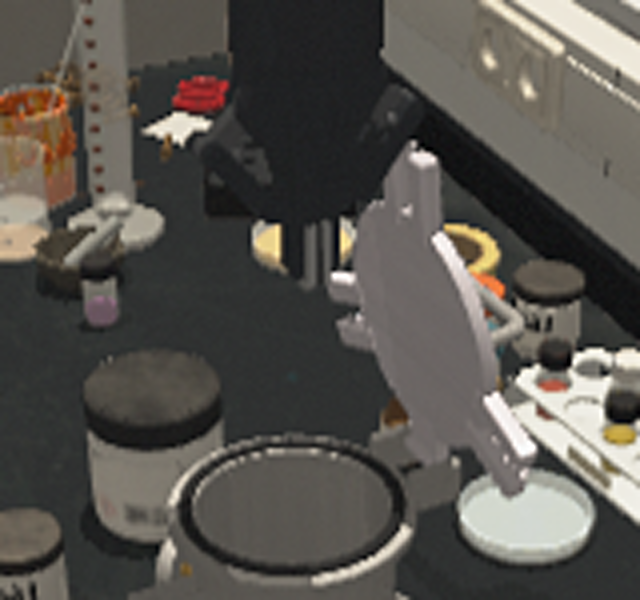

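>>> carry_out([
  [[-1,-1,0,0,0],[-1,-3,-0.2,0,0],[-1,-3,-0.2,0,0],[-1,-3,-0.2,2,0],[-1,-3,-0.2,4,0],[-1,-2,-0.2,4,0],[-1,0,0,3,0],[-1,0,0,0,0]],
])

```text
clock: 31.45
position: [0.4976, 0.0975, 0.4005]
ee_rot: [-0.0, 0.999, 0.039, 0.005]
contact_force: [-0.1, 1.1, -0.2]
width: 0.0002
```

Run:
```python
exec(open('st.py').read())
q=cams.get_image('side')
h=np.array([.6315,.0998])+.09*np.array([np.cos(.0785),np.sin(.0785)])
i=cv2.cvtColor(cv2.resize(q['image'][70:270,210:410],None,fx=3,fy=3,interpolation=cv2.INTER_CUBIC),cv2.COLOR_RGB2BGR)
for d,c in((75,(0,0,255)),(80,(0,255,0)),(85,(255,0,0)),(90,(0,255,255))):
    t=np.radians(d);u=-.09*np.cos(t)+.045*np.sin(t);z0=.137+.09*np.sin(t)+.045*np.cos(t)
    for k in(-.036,.036):
        X=[*(h+u*np.array([np.cos(.0785),np.sin(.0785)])+k*np.array([-np.sin(.0785),np.cos(.0785)])),z0]
        x=(proj(q,X)[0]-[210,70]+.5)*3; cv2.circle(i,tuple(int(v) for v in x),3,c,-1)
cv2.imwrite('pics/s17z.png',i)
q=cams.get_image('scene'); save(q,'c17.png')
for t in ['resin_jar','ink_black','beaker_solvent','vial_stray']: print(t,[(np.round(d['xy'],1).tolist(),round(d['confidence'],2)) for d in finder.boxes_of(q,t)[:2]])
```

```text
F [-0.14  1.06 -0.23] M [ 0.017 -0.005  0.02 ] w 0.0002 p [0.4976 0.0975 0.4005] yaw 0.0786 q1,6 [ 0.06 -0.02] tilt [0.01   0.0006] t 31.45
resin_jar [([263.4, 285.2], 0.9)]
ink_black [([321.8, 287.8], 0.63)]
beaker_solvent [([341.8, 173.0], 0.91)]
vial_stray [([355.2, 206.5], 0.6)]
```

View pics/s17z.png

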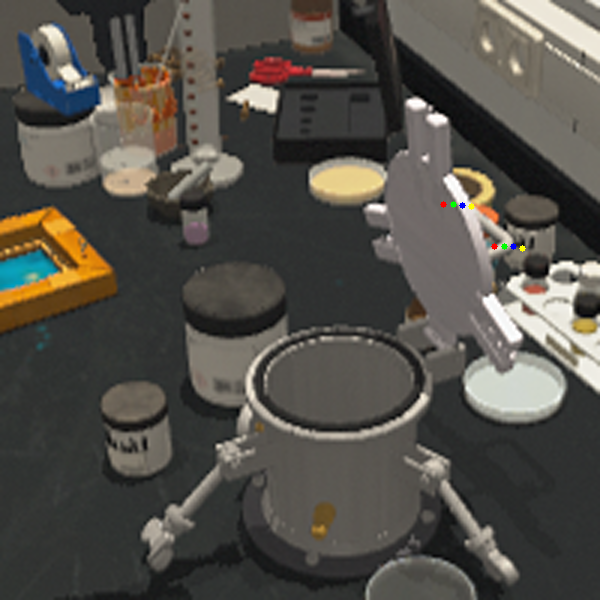

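View pics/c17.png

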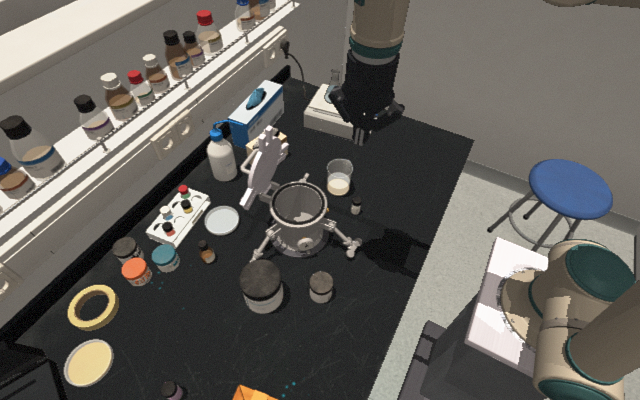

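```bash
python3 -c "
from rig import manip
print(manip.sign_off())"
```

```text
the job is handed in; nothing more can be done
None
```

The front wing nut is off its seat, its bolt hangs down outside the pot, and the lid stands open at about 80–85°. I handed the job in at about 31.5 s with the arm clear of everything.

- **Nut:** I turned it counterclockwise about 3.76 rad in all, regrasping once. I tugged outward lightly every 0.2–0.3 rad to feel for the rim. It was still held at 3.36 rad. At 3.58 rad it gave about 1 mm more, though that alone did not settle it. The push at 3.76 rad moved the bolt several millimetres and confirmed it was free.
- **Forces at the nut:** The sideways force never passed about 7 N. The most along the bolt was about 21 N, for a moment at the regrasp.
- **Bolt:** I pushed it out of its slot and it fell open on its own. The side picture shows it hanging down outside the pot.
- **Lid:** I raised it by the handle to about 72–75°. There the gripper or its fingers met the lid with about 20–30 N, so I stopped and let go.
- **Extra lid travel:** I then moved in from the front to push the lid further from its underside. It had already moved to about 80–85° during that approach, most likely nudged by the gripper, because no push force showed when I stopped. So the last 10° or so was not lifted by the handle.
- **Surroundings:** In the last pictures the resin jar, ink pot, beaker and vial stand where they were. The resin jar was the largest difference, about 4 pixels, which I put down to detector scatter. The vial was not detected in the first overhead picture, so I checked it only by eye.

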